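# Stow the solder paste in the locked bench fridge

## Robot

A 7-joint arm with a two-finger parallel gripper is mounted at the origin on the work surface. World frame = base frame: x ahead of the robot, y to its left, z up, the work surface at z = 0. Lengths are in m, angles in degrees, forces in N, time in s.
With the tool pointing down it reaches from about 0.4 to 0.875 m from the base axis. Payload 19.3 kg.
Tool frame: the origin (TCP) lies midway between the tips of the shut fingers; the grasp point (between the pads) lies 19 mm behind it; x points along the fingers, z is the direction in which the jaws open and shut, and the axes are right-handed (so a half turn about x gives the same grasp; the last joint's range is limited). The gripper opens to 85 mm and grips with 20 to 120 N. Pads are 22 mm wide; open, the fingers measure 114 mm over their backs; the gripper's body (76 mm by 85 mm) begins 54 mm behind the grasp point. The pads swing forward as they close: fully open they stand 13 mm farther back than shut.
Start: joints at [64.446, 29.874, -2.08, 91.645, 1.215, 58.505, -6.463], TCP at [0.229, -0.581, 0.231] pointing down, gripper open.
Joint ranges: [-166.77, 166.77], [-17.47, 122.26], [-85.68, 81.53], [9.62, 139.38], [-72.42, 252.41], [9.2, 110.78], [-144.41, 144.41]. Speed limits (degrees/s): [108.29, 108.29, 136.94, 136.94, 172.46, 172.46, 172.46].

## Interface

Orientations are given as a 3x3 rotation matrix whose columns are the frame's x, y, z axes.
In Python, from station import robot gives the robot as it stands.
- The arm moves only by the tool step_arm, never from a script. Its arguments are lists of equal length, an entry for each row: "translation": the shift along the world's x, y, z in cm, a list of three; "dr": the turn, a rotation vector about the world's x, y, z in rad, a list of three; "fingers": the closure, from 0 (fully open) to 1 (shut). A call has 1 to 5 rows; each row shifts and turns the pose as measured when the row begins; what a row does not reach is not made up. A row lasts 1/12 s, in which the tool goes at most 41.7 mm and 7.16 degrees, less where a joint would pass 70% of its speed; a pose out of reach is approached as far as the arm can. A call with a gripper value outside its range is refused whole. The fingers move at their own pace and stop on an object; "newtons" is the grip in N (left out, the last holds). Time passes only in rows, so rows that do not move let the fingers close. It gives the time, the measured TCP pose, the force and the opening at its end, in the units of the state.
- robot.sense(): the state, without advancing time (a new reading comes with each control period).
- robot.camera(name): name is "scene" or "top"; returns a dict with "img" (480x640x3 uint8, red, green, blue), "camera_matrix" (3x3 intrinsics, pixels), "world_from_camera" (4x4, takes a point from camera to world coordinates). Camera axes: x right, y down, z forward; pixel columns grow to the right and rows downward; lengths in m; the calibration is good to about 2 mm. A picture is of the moment at which its call begins. There is no depth.
- robot.hand_in(): hands the job in, once; it reports no verdict.
The state is a dict: "clock": time; "joints": joint angles; "joint_velocities": joint speeds; "joint_efforts": joint torques, N m; "ee_pos": TCP position; "ee_rot": TCP orientation; "force": force on the tool from outside, world axes, zero at the start; "moment": the same for the moment, N m; "width": opening from 0.0 (shut) to 1.0 (fully open).
Only numpy, scipy, OpenCV 4.12 (cv2) and the standard library are available. Lean on these libraries where they do the work, as an engineer would, in place of code of your own. Each camera call takes 0.05 s, during which the arm holds its last target.

## Task

The electric lock of the little bench fridge has lost its power: trip its catch with the release pin through the hole on top of the lock, so that the door springs ajar, then swing the door open by its handle. Stand every solder paste jar upright in the upper rack of the open door, and shut the door until the lock holds it. Leave the pin standing in its wooden block again, and leave the other things on the bench where they are.

Things in the scene. Friction and masses are not known exactly. Their poses are not given: they have to be found in the camera images.
- fridge: White bench fridge fixed to the bench, 250 wide, 250 deep, 225 mm high, turned by up to about 10 degrees. Origin on the bench under the door's hinge axis, at its front left edge as seen from the robot; x to its rear, y to its left, z up: the body lies from y = -250 to 0 mm behind the front face x = 0. A black lock sits on the front right corner of its top.
- door_hinge (a point): Point on the vertical hinge axis of the fridge door, 195 mm above the bench; axes as the fridge's.
- door (a joint): Opening angle of the door (rad): 0 shut, 0.005 to 0.02 held by the lock, about 0.17 sprung ajar, 1.75 its stop. Opens clockwise seen from above, towards the robot; stays where it is left (0.12 N m). Panel 32 mm thick, 250 wide, from 14 to 225 mm above the bench. The last 0.18 rad push back a spring ejector, then the catch's ramp: about 8 N at the handle, right up to 0, snap it shut.
- handle_grip (a point): Grasp point on the door handle, an upright aluminium bar 12 mm wide (along the door), 14 mm thick, from 115 to 220 mm above the bench; the point is 25 mm below its top. The bar stands 35 mm clear of the door's outer face, bridges join its ends to the door. Shut, it lies at x = -76, y = -225 mm from the hinge in the fridge's axes; it turns with the door.
- rack (a point): Middle of the floor of the upper rack on the door's inner side, 175 mm above the bench. Axes turn with the door: x away from its inner face, y along it to the hinge, z up. Floor 108 mm deep (x) and 177 mm long (y). At x = -54 mm is the door panel, 50 mm higher than this floor; the other sides have rims 24 mm high. When shut there are 40 mm of height above the floor.
- release_hole (a point): Centre of the mouth of the release hole, 11 mm wide, in the flat top of the lock, a black box 62 x 75 x 38 mm on the front right corner of the fridge's top. The hole goes straight down; its mouth is 263 mm above the bench. The catch's head lies 14 mm below the mouth and reaches its stop 24 mm below it.
- catch (a joint): How far the hidden spring catch is pressed down (m): 0 at rest, 0.010 at its stop. Takes 2 N to start and 6 N at the stop; somewhere between 0.004 and 0.008 the door is freed and springs ajar by itself.
- pin_grip (a point): Middle of the pin's handle, a grey upright cylinder 18 mm wide and 50 mm long. z points from the tip up to the handle. The pin stands in a hole of its block, where this point is 80 mm above the bench.
- pin_tip (a point): Tip of the release pin, 70 mm below pin_grip: a steel shaft 5 mm thick and 45 mm long below the handle.
- pin: The release pin, 50 g; its origin is its tip and z points up to the handle.
- stand_hole0 (a point): Mouth of the hole in the wooden block in which the pin stands at the start. The block is fixed, 50 x 60 mm and 55 mm high, with two holes 9 mm wide and 50 mm deep, 28 mm apart; the pin's handle rests on the block's top, its shaft hangs in the hole.
- stand_hole1 (a point): Mouth of the other, equal hole of the block, empty at the start; the pin may go back into either.
- jar1_c (a point): Centre of a solder paste jar: an upright closed cylinder 36 mm wide, 34 mm high, about 60 g, white with a grey lid, standing on the bench. Two to four of these equal jars are there; an absent one gives None.
- jar2_c (a point): Centre of another such jar, or None.
- jar3_c (a point): Centre of another such jar, or None.
- jar4_c (a point): Centre of another such jar, or None.
- meter: Bystander: black multimeter lying on the bench, 150 x 75 x 34 mm; origin at the centre of its underside.
- spool: Bystander: metal spool of solder wire, 60 mm wide, 50 mm high; origin at the centre of its underside.
- mug: Bystander: white mug, 80 mm wide, 90 mm high; origin at the centre of its underside.

How it is judged:
By the outcome, as a careful person would: the job done as asked, in the order asked, and still so for the second after the job is handed in, with the robot touching nothing.
Of jar1, jar2, jar3, jar4 only 2 to 4 are there at a start; the rules pass over those that are not, and their reading is None.
At some moment in a run one of jar1, jar2, jar3, jar4 may be knocked a few centimetres aside while the robot is not near it.
It also fails if it takes over 210 s, if anything falls off the work surface, if the arm or the gripper's body presses on something with over 40 N, if the wrist force passes 120 N, or if a joint passes its speed limit or range.

## Working session

There is one attempt and no reset: what is moved stays moved. The work goes in short steps, Python scripts to look and compute and a tool call to move; the robot and the scene stay as the last step left them, time stands still between calls to the robot, and variables do not carry over. Pictures are saved under pics/ and viewed, and the job is handed in when it is done.

Besides the shell and the picture viewer there is one more tool, called as a command line: name --argument value ..., lists and objects as JSON in quotes. step_arm: Moves the arm, as the interface text tells. Its arguments: {"type":"object","properties":{"translation":{"type":"array"},"dr":{"type":"array"},"fingers":{"type":"array"},"newtons":{"type":"number"}},"required":["translation","dr","fingers"]}

```bash
ls; mkdir -p pics; cat > h.py <<'E'
import numpy as np, cv2
from station import robot
def snap(n,tag):
    c=robot.camera(n); cv2.imwrite(f'pics/{tag}.png',c['img'][:,:,::-1]); 
    np.savez(f'pics/{tag}.npz',**c); return c
def load(tag): return dict(np.load(f'pics/{tag}.npz'))
def ray(c,u,v):
    d=np.linalg.solve(c['camera_matrix'],[u,v,1.]); T=c['world_from_camera']; return T[:3,3],T[:3,:3]@d
def onz(c,u,v,z):
    o,d=ray(c,u,v); return o+d*(z-o[2])/d[2]
def proj(c,p):
    T=np.linalg.inv(c['world_from_camera']); q=c['camera_matrix']@(T[:3,:3]@np.asarray(p)+T[:3,3]); return q[:2]/q[2]
E
python3 - <<'E'
from h import *
for n in('scene','top'):
    c=snap(n,n+'0'); print(c['world_from_camera'].round(3),c['camera_matrix'].round(1))
s=robot.sense(); print({k:np.round(v,3).tolist() for k,v in s.items()})
E
```

```text
pics
[[ 0.417  0.754 -0.508  1.363]
 [ 0.909 -0.335  0.248 -0.334]
 [ 0.017 -0.565 -0.825  1.445]
 [ 0.     0.     0.     1.   ]] [[596.    0.  317.8]
 [  0.  596.  226.9]
 [  0.    0.    1. ]]
[[ 0.022 -0.997  0.068  0.482]
 [-1.    -0.023 -0.011  0.06 ]
 [ 0.013 -0.068 -0.998  1.6  ]
 [ 0.     0.     0.     1.   ]] [[596.8   0.  322.3]
 [  0.  596.8 234.6]
 [  0.    0.    1. ]]
{'clock': 0.1, 'joints': [64.446, 29.904, -2.08, 91.667, 1.214, 58.504, -6.462], 'joint_velocities': [-0.085, -0.084, 0.022, 0.007, -0.095, -0.025, 0.081], 'joint_efforts': [0.003, -92.85, 1.984, -37.054, 0.018, 0.005, -0.0], 'ee_pos': [0.229, -0.581, 0.231], 'ee_rot': [[-0.0, 0.93, 0.367], [0.001, 0.367, -0.93], [-1.0, -0.0, -0.001]], 'force': [0.022, 0.115, -0.955], 'moment': [-0.091, 0.043, -0.003], 'width': 1.003}
```

View pics/scene0.png

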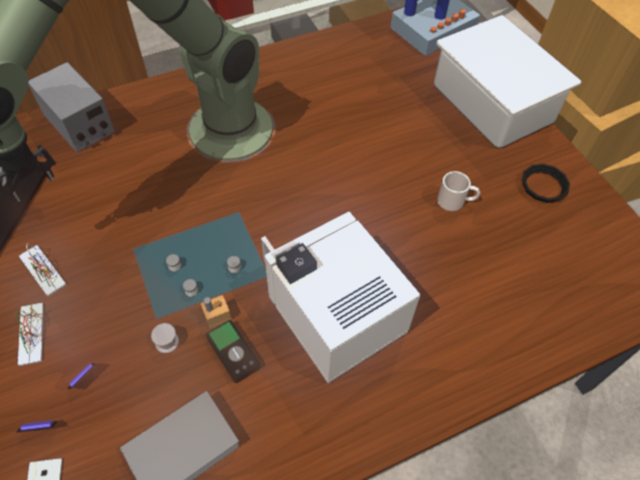

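View pics/top0.png

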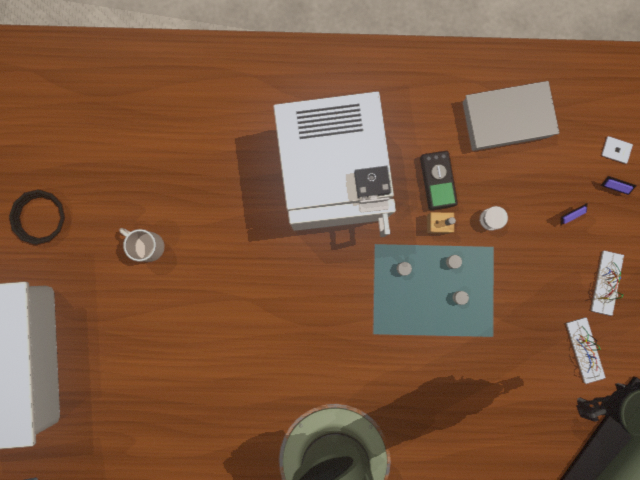

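The fridge is at about (335,160) in the top view, with the lock at (372,181). The three jars are at (404,269), (455,262) and (461,298). The pin block is at (442,222), the meter at (438,180) and the spool at (493,218). I'll zoom in next.

```bash
python3 - <<'E'
import cv2
t=cv2.imread('pics/top0.png'); s=cv2.imread('pics/scene0.png')
cv2.imwrite('pics/tz.png',cv2.resize(t[80:320,260:520],None,fx=3,fy=2.5*1.0,interpolation=cv2.INTER_CUBIC)[:600])
cv2.imwrite('pics/sz.png',cv2.resize(s[210:380,140:340],None,fx=3.5,fy=3.5,interpolation=cv2.INTER_CUBIC))
E
```

```text
(no output)
```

View pics/tz.png

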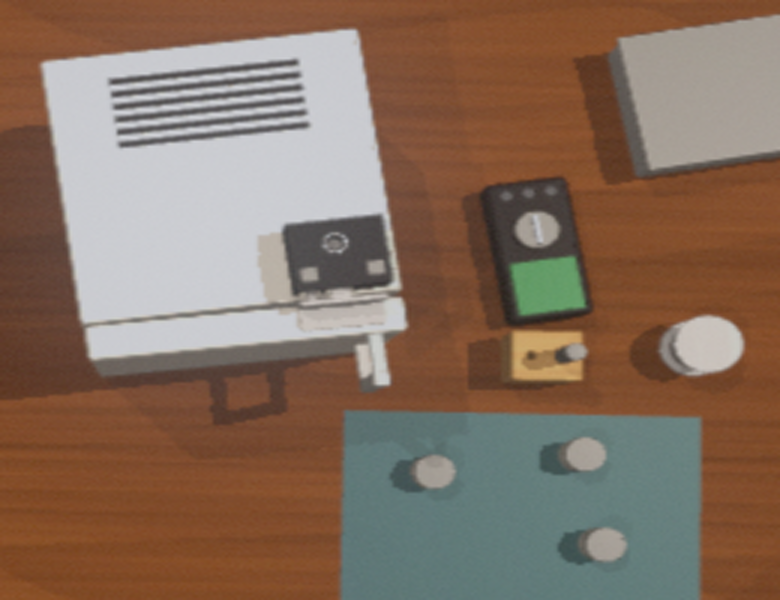

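View pics/sz.png

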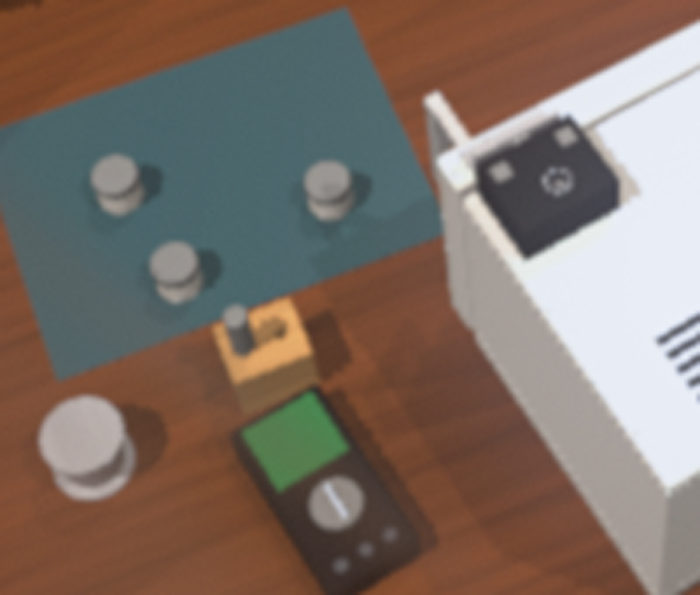

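```bash
cat >> h.py <<'E'
def tri(ca,pa,cb,pb):
    A=[];b=[]
    for c,p in((ca,pa),(cb,pb)):
        o,d=ray(c,*p); d=d/np.linalg.norm(d); P=np.eye(3)-np.outer(d,d); A.append(P); b.append(P@o)
    x=np.linalg.lstsq(np.vstack(A),np.hstack(b),rcond=None)[0]
    return x,[np.linalg.norm(P@x-bb) for P,bb in zip(A,b)]
E
python3 - <<'E'
from h import *
t=load('top0'); s=load('scene0')
np.set_printoptions(precision=4,suppress=True)
T=lambda x,y:(260+x/3,80+y/2.5); S=lambda x,y:(140+x/3.5,210+y/3.5)
for n,a,b in [('hole',T(334,243),S(557,180)),('pintop',T(575,352),S(236,315)),('h1',T(532,357),S(270,327)),
 ('jA',T(434,470),S(328,176)),('jB',T(585,454),S(175,260)),('jC',T(605,544),S(116,174)),('handletop',T(376,375),S(436,98))]:
    print(n,*tri(t,a,s,b), onz(t,*a,0.263 if n=='hole' else .034), onz(s,*b,0.263 if n=='hole' else .034))
z=.225
P={k:onz(t,*T(*v),z)[:2] for k,v in dict(BL=(43,62),BR=(357,30),SL=(83,323),SR=(400,292),FL=(93,358),FR=(405,328)).items()}
print(P); 
for a,b in(('BL','BR'),('SL','SR'),('FL','FR'),('BL','SL'),('BR','SR')):
    d=P[b]-P[a]; print(a,b,np.linalg.norm(d),np.degrees(np.arctan2(d[1],d[0])))
E
```

```text
hole [ 0.7061 -0.0605  0.2656] [np.float64(0.001976151625898538), np.float64(0.001976151625899234)] [ 0.7057 -0.0625  0.263 ] [ 0.7055 -0.0581  0.263 ]
pintop [ 0.627  -0.2786  0.1071] [np.float64(0.0027487449810404715), np.float64(0.0027487449810400717)] [ 0.6331 -0.2979  0.034 ] [ 0.5882 -0.273   0.034 ]
h1 [ 0.6241 -0.2543  0.0633] [np.float64(0.00033879154339927373), np.float64(0.00033879154339951236)] [ 0.6269 -0.26    0.034 ] [ 0.6082 -0.253   0.034 ]
jA [ 0.5066 -0.1712  0.0447] [np.float64(0.002539144202039584), np.float64(0.0025391442020399)] [ 0.5058 -0.1752  0.034 ] [ 0.5013 -0.1677  0.034 ]
jB [ 0.5265 -0.3032  0.0402] [np.float64(0.0030434546190416306), np.float64(0.003043454619041809)] [ 0.5256 -0.3075  0.034 ] [ 0.5244 -0.3003  0.034 ]
jC [ 0.433  -0.3217  0.0383] [np.float64(0.003087469421643566), np.float64(0.0030874694216432154)] [ 0.4317 -0.3257  0.034 ] [ 0.4318 -0.3189  0.034 ]
handletop [ 0.5896 -0.1001  0.2266] [np.float64(0.0002330066875525379), np.float64(0.00023300668755271622)] [ 0.6046 -0.1228  0.034 ] [ 0.4675 -0.0628  0.034 ]
{'BL': array([0.8776, 0.1643]), 'BR': array([ 0.9146, -0.0806]), 'SL': array([0.6326, 0.1266]), 'SR': array([ 0.6674, -0.1179]), 'FL': array([0.6003, 0.118 ]), 'FR': array([ 0.6339, -0.1223])}
BL BR 0.24768713623039304 -81.4039386962519
SL SR 0.24698165256681626 -81.89875949466264
FL FR 0.24265334938401076 -82.03860289629347
BL SL 0.2478666942277495 -171.25329468892028
BR SR 0.2499988147405326 -171.4183762425544
```

```bash
python3 - <<'E'
from h import *
np.set_printoptions(precision=4,suppress=True)
t=load('top0'); s=load('scene0')
for c,tag,boxes in((t,'top',dict(A=(392,256,418,282),B=(442,250,468,275),C=(448,286,476,310),pin=(444,214,458,228))),(s,'scene',dict(A=(222,252,245,276),B=(178,276,206,300),C=(163,250,185,276),pin=(198,292,214,316)))):
    im=c['img'].astype(int)
    for k,(a,b,d,e) in boxes.items():
        p=im[b:e,a:d]; r=p[...,0]-p[...,2]
        if k=='pin': m=(abs(r)<25)&(p.sum(2)>180)
        else: m=(p[...,0]>110)
        v,u=np.nonzero(m); print(tag,k,m.sum(),u.min()+a,u.max()+a,v.min()+b,v.max()+b,u.mean()+a,v.mean()+b)
    cv2.imwrite(f'pics/z_{tag}.png',cv2.resize(c['img'][215:235,425:465,::-1] if tag=='top' else c['img'][285:325,190:240,::-1],None,fx=14,fy=14,interpolation=cv2.INTER_NEAREST))
a=t['img'][165:200,350:395,::-1]; b=s['img'][240:285,270:320,::-1]
cv2.imwrite('pics/lock.png',np.hstack([cv2.resize(a,(400,311),interpolation=0),cv2.resize(b,(346,311),interpolation=0)]))
E
```

```text
top A 156 398 411 262 275 404.5192307692308 268.2435897435897
top B 161 448 462 255 268 455.0248447204969 261.32919254658384
top C 156 455 468 291 304 461.69871794871796 297.4230769230769
top pin 49 445 454 218 224 449.83673469387753 220.9591836734694
scene A 169 227 239 256 272 232.82248520710058 263.49112426035504
scene B 186 183 205 279 299 189.8548387096774 287.3440860215054
scene C 172 166 179 254 270 172.47674418604652 261.9651162790698
scene pin 97 198 213 292 310 206.93814432989691 302.2061855670103
```

View pics/lock.png

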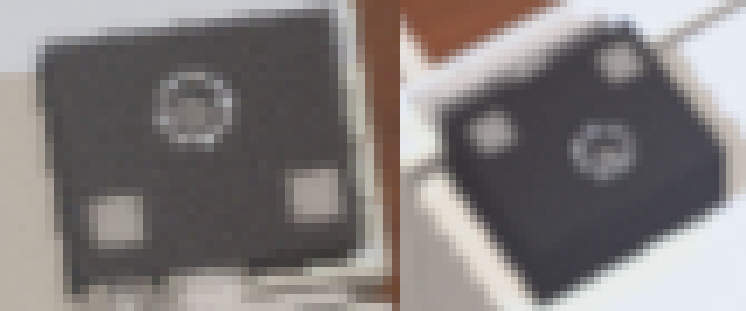

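View pics/z_top.png

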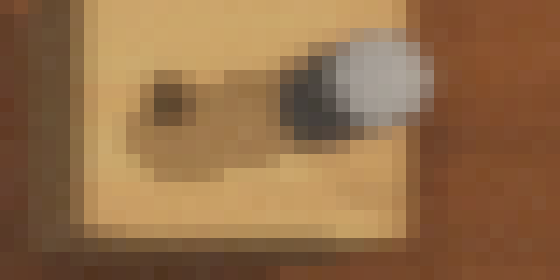

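View pics/z_scene.png

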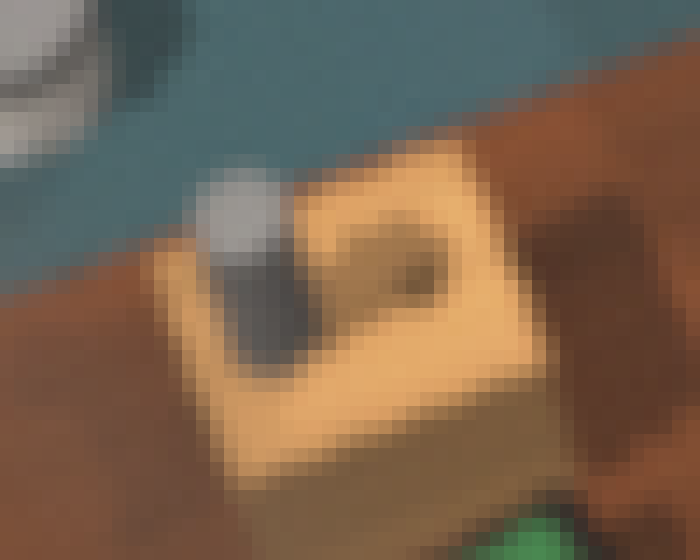

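```bash
python3 - <<'E'
from h import *
np.set_printoptions(precision=4,suppress=True)
t=load('top0'); s=load('scene0')
for n,a,b,z in [('hole',(371.43,176.65),(298.8,261.2),.263),('pintop',(451.93,220.2),(206.64,299.64),.105),('h1',(436.8,221.5),(219.5,303.8),.055),
 ('jA',(404.5,268.6),(233.2,260.),.034),('jB',(455,261.7),(189.6,284.),.034),('jC',(461.7,297.6),(172.6,259),.034)]:
    print(n,*tri(t,a,s,b)[:1], onz(t,*a,z), onz(s,*b,z))
E
```

```text
hole [ 0.7067 -0.061   0.2679] [ 0.707  -0.0627  0.263 ] [ 0.7046 -0.0585  0.263 ]
pintop [ 0.6278 -0.2793  0.1109] [ 0.6278 -0.2823  0.105 ] [ 0.6254 -0.2775  0.105 ]
h1 [ 0.6279 -0.2509  0.0654] [ 0.6283 -0.2543  0.055 ] [ 0.623 -0.249  0.055]
jA [ 0.5048 -0.1715  0.0436] [ 0.5042 -0.1748  0.034 ] [ 0.4998 -0.1686  0.034 ]
jB [ 0.5261 -0.3035  0.0411] [ 0.5253 -0.3075  0.034 ] [ 0.5231 -0.301   0.034 ]
jC [ 0.4328 -0.3217  0.0417] [ 0.4317 -0.3258  0.034 ] [ 0.429  -0.3196  0.034 ]
```

step_arm --translation '[[3.4,2.6,0],[3.4,2.6,0],[3.4,2.6,0],[3.4,2.6,0],[3.4,2.6,0]]' --dr '[[0,0,0.07],[0,0,0.07],[0,0,0.07],[0,0,0.07],[0,0,0.07]]' --fingers '[0.4,0.4,0.4,0.4,0.4]' --newtons 40

```text
clock: 0.52
ee_pos: [0.3895, -0.4552, 0.2292]
ee_rot: [[-0.006, 0.751, 0.661], [-0.001, 0.661, -0.751], [-1.0, -0.005, -0.003]]
force: [1.1, -1.4, 0.1]
width: 0.599
```

step_arm --translation '[[3.4,2.5,0],[3.4,2.5,0],[3.4,2.5,0],[3.4,2.5,0],[3.4,2.5,0]]' --dr '[[0,0,0.07],[0,0,0.07],[0,0,0.07],[0,0,0.07],[0,0,0.07]]' --fingers '[0.4,0.4,0.4,0.4,0.4]'

```text
clock: 0.93
ee_pos: [0.5559, -0.3296, 0.2286]
ee_rot: [[-0.007, 0.463, 0.886], [-0.003, 0.886, -0.463], [-1.0, -0.006, -0.005]]
force: [0.4, -1.1, 0.1]
width: 0.599
```

step_arm --translation '[[3.0,2.2,0],[2.4,1.8,0],[1.2,0.8,0],[0,0,0]]' --dr '[[0,0,0.04],[0,0,0.04],[0,0,0],[0,0,0]]' --fingers '[0.4,0.4,0.4,0.4]'

```text
clock: 1.27
ee_pos: [0.6306, -0.2694, 0.2266]
ee_rot: [[-0.006, 0.373, 0.928], [0.002, 0.928, -0.373], [-1.0, -0.001, -0.006]]
force: [0.3, 0.0, -0.2]
width: 0.597
```

```bash
python3 - <<'E'
from h import *
print(robot.sense()['joints'],robot.sense()['ee_pos'],robot.sense()['width'])
t=snap('top','top1'); s=snap('scene','scene1')
p=robot.sense()['ee_pos']
for c in(t,s): print(proj(c,p))
a=t['img'][180:260,400:500,::-1]; b=s['img'][230:330,160:260,::-1]
cv2.imwrite('pics/g1.png',np.hstack([cv2.resize(a,(400,400*80//100),interpolation=0),cv2.resize(b,(320,320),interpolation=0)]))
E
```

```text
[ 28.17506537  36.75779375 -16.56378227  80.72701177  10.9031348
  64.45268584 -11.9254441 ] [ 0.63060181 -0.26938128  0.22658696] 0.5973399169156798
[459.54106764 215.05863346]
[202.13785778 275.60968607]
```

View pics/g1.png

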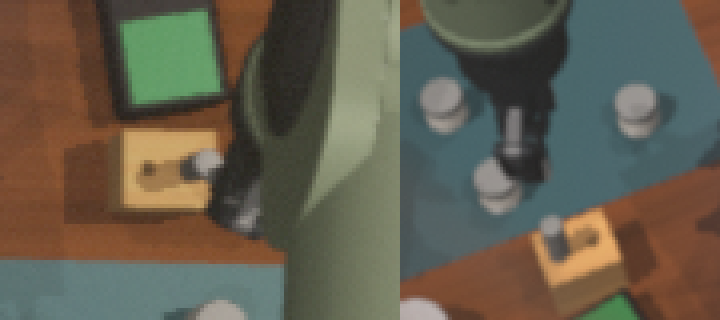

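step_arm --translation '[[-0.35,-1.05,-3.5],[0,0,-3.5],[0,0,-3],[0,0,-0.5],[0,0,0]]' --dr '[[0,0,0],[0,0,0],[0,0,0],[0,0,0],[0,0,0]]' --fingers '[0.4,0.4,0.4,0.4,0.4]'

```text
clock: 1.78
ee_pos: [0.6198, -0.2903, 0.1207]
ee_rot: [[-0.006, 0.384, 0.923], [-0.005, 0.923, -0.384], [-1.0, -0.007, -0.004]]
force: [-0.1, 0.8, 0.0]
width: 0.6
```

```bash
python3 - <<'E'
from h import *
p=robot.sense()['ee_pos'];print(p)
t=snap('top','top2'); s=snap('scene','scene2')
for c in(t,s): print(proj(c,p))
a=t['img'][180:260,400:500,::-1]; b=s['img'][250:330,160:260,::-1]
cv2.imwrite('pics/g2.png',np.hstack([cv2.resize(a,(400,400*80//100),interpolation=0),cv2.resize(b,(400,320),interpolation=0)]))
E
```

```text
[ 0.61977714 -0.29026936  0.12065908]
[456.51291923 222.88654397]
[200.13932679 296.72973904]
```

View pics/g2.png

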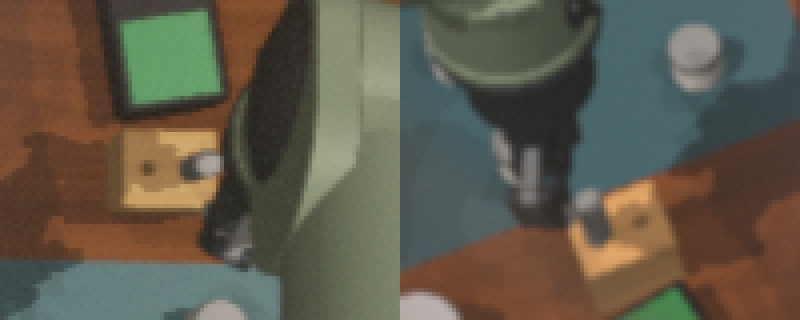

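```bash
python3 - <<'E'
from h import *
s=load('scene2'); st=robot.sense(); p=st['ee_pos'];R=st['ee_rot'];print(p,st['clock'])
for d in(.025,.032,.04):
  for sg in(1,-1):
    q=proj(s,p+R[:,2]*d*sg-R[:,0]*.005); print(d*sg,q,(q-[160,250])*4+[400,0])
E
```

```text
[ 0.62064952 -0.29027755  0.12236684] 1.8833
0.025 [199.10078084 304.83816876] [556.40312338 219.35267504]
-0.025 [200.61597026 286.83491627] [562.46388105 147.33966508]
0.032 [198.88398315 307.41412626] [555.53593262 229.65650505]
-0.032 [200.82353832 284.36862389] [563.29415327 137.47449558]
0.04 [198.63477411 310.37519054] [554.53909646 241.50076215]
-0.04 [201.05942148 281.56589567] [564.23768592 126.26358268]
```

```bash
python3 - <<'E'
from h import *
s=load('scene2')
cv2.imwrite('pics/g3.png',cv2.resize(s['img'][270:320,170:230,::-1],None,fx=12,fy=12,interpolation=2))
E
```

```text
(no output)
```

View pics/g3.png

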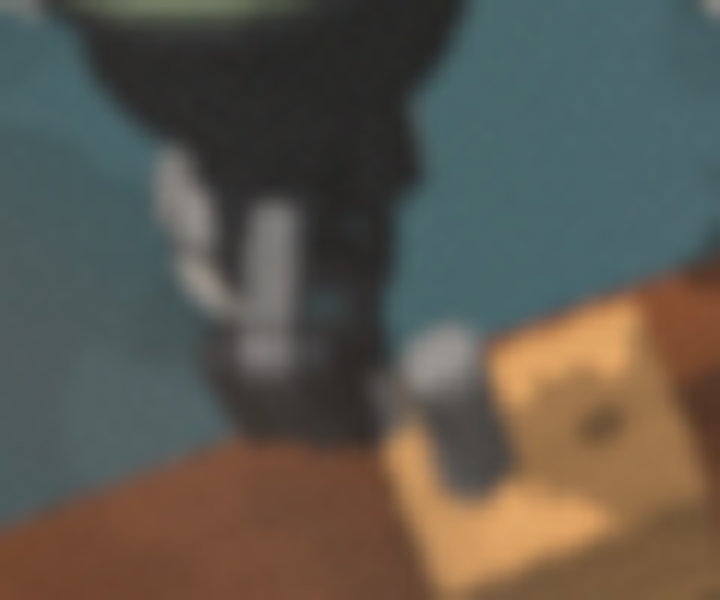

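step_arm --translation '[[0,0,0.3],[0,0,0.3],[0,0,0.3],[0,0,0],[0,0,0]]' --dr '[[0,0,-0.12],[0,0,-0.12],[0,0,-0.12],[0,0,-0.12],[0,0,-0.12]]' --fingers '[0.2,0.2,0.2,0.2,0.2]'

```text
clock: 2.3
ee_pos: [0.6236, -0.2931, 0.143]
ee_rot: [[0.004, 0.849, 0.529], [-0.007, 0.529, -0.848], [-1.0, -0.0, 0.008]]
force: [-0.5, -0.3, 0.5]
width: 0.802
```

step_arm --translation '[[0,0,0],[0,0,0],[0,0,0],[0.5,0.5,0],[0.1,0.5,0]]' --dr '[[0,0,-0.12],[0,0,-0.12],[0,0,-0.12],[0,0,-0.12],[0,0,0]]' --fingers '[0.2,0.2,0.2,0.2,0.2]'

```text
clock: 2.72
ee_pos: [0.6337, -0.2855, 0.1564]
ee_rot: [[0.015, 0.999, 0.05], [-0.014, 0.05, -0.999], [-1.0, 0.014, 0.015]]
force: [0.8, 0.7, -0.1]
width: 0.804
```

```bash
python3 - <<'E'
from h import *
print(robot.sense()['joints'].round(1),robot.sense()['ee_pos'])
E
```

```text
[ 18.4  40.1   1.2  84.9  -0.3  53.9 -67.6] [ 0.63371377 -0.2854558   0.15638638]
```

step_arm --translation '[[-0.4,0.3,-1.5],[-0.2,0.2,-1],[0,0,0]]' --dr '[[0.014,0.015,0],[0,0,0],[0,0,0]]' --fingers '[0.2,0.2,0.2]'

```text
clock: 2.97
ee_pos: [0.6295, -0.2788, 0.1347]
ee_rot: [[0.005, 0.998, 0.062], [-0.001, 0.062, -0.998], [-1.0, 0.005, 0.001]]
force: [0.1, -0.7, -0.4]
width: 0.801
```

```bash
cat > look.py <<'E'
from h import *
import sys
tag=sys.argv[1]; B=[int(x) for x in sys.argv[2].split(',')]; n=sys.argv[3] if len(sys.argv)>3 else 'scene'
st=robot.sense(); p=st['ee_pos']; R=st['ee_rot']
print(st['clock'],p.round(4),R[:,0].round(3),R[:,2].round(3),st['force'].round(1),st['width'].round(3))
c=snap(n,tag); print('tcp px',proj(c,p))
a=c['img'][B[1]:B[3],B[0]:B[2],::-1]; f=min(780/a.shape[1],580/a.shape[0])
cv2.imwrite(f'pics/{tag}_z.png',cv2.resize(a,None,fx=f,fy=f,interpolation=2)); print('scale',f,'tcp zoom',(proj(c,p)-B[:2]+.5)*f)
E
python3 look.py s3 160,260,240,320
```

```text
Traceback (most recent call last):
  File "look.py", line 5, in <module>
    print(st['clock'],p.round(4),R[:,0].round(3),R[:,2].round(3),st['force'].round(1),st['width'].round(3))
                                                                                      ^^^^^^^^^^^^^^^^^
AttributeError: 'float' object has no attribute 'round'
```

```bash
sed -i "s/st\['width'\].round(3)/round(st['width'],3)/" look.py; python3 look.py s3 160,260,240,320
```

```text
2.9667 [ 0.6295 -0.2788  0.1347] [ 0.005 -0.001 -1.   ] [ 0.062 -0.998  0.001] [ 0.1 -0.7 -0.4] 0.801
tcp px [205.02370631 295.57109576]
scale 9.666666666666666 tcp zoom [440.06249434 348.68725901]
```

View pics/s3_z.png

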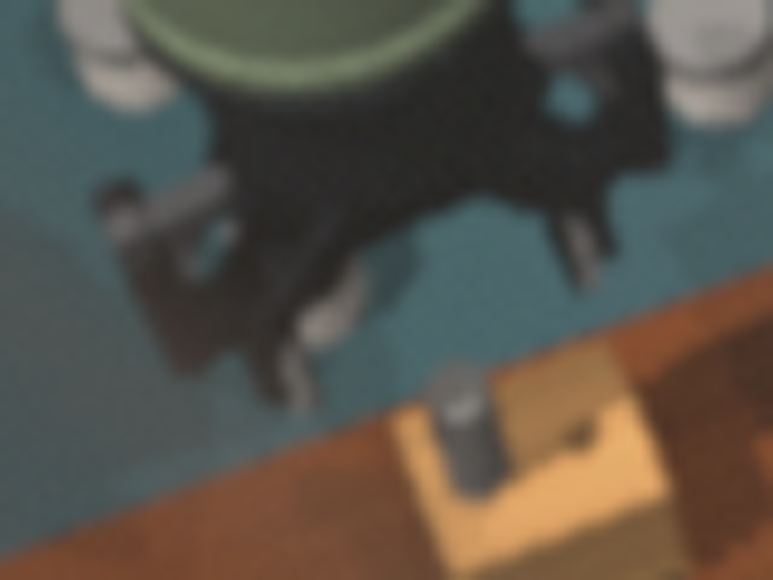

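step_arm --translation '[[-0.3,0.1,-1.5],[0,0,-2],[0,0,-1.5],[0,0,0]]' --dr '[[0,0,0],[0,0,0],[0,0,0],[0,0,0]]' --fingers '[0.3,0.3,0.3,0.3]'

```text
clock: 3.35
ee_pos: [0.6269, -0.2798, 0.0861]
ee_rot: [[0.009, 0.998, 0.068], [-0.002, 0.068, -0.998], [-1.0, 0.009, 0.003]]
force: [0.7, -0.3, -0.3]
width: 0.705
```

```bash
python3 look.py s4 160,260,240,320
```

```text
3.35 [ 0.6269 -0.2798  0.0861] [ 0.009 -0.002 -1.   ] [ 0.068 -0.998  0.003] [ 0.7 -0.3 -0.3] 0.705
tcp px [206.98107936 303.91203006]
scale 9.666666666666666 tcp zoom [458.98376713 429.31629057]
```

View pics/s4_z.png

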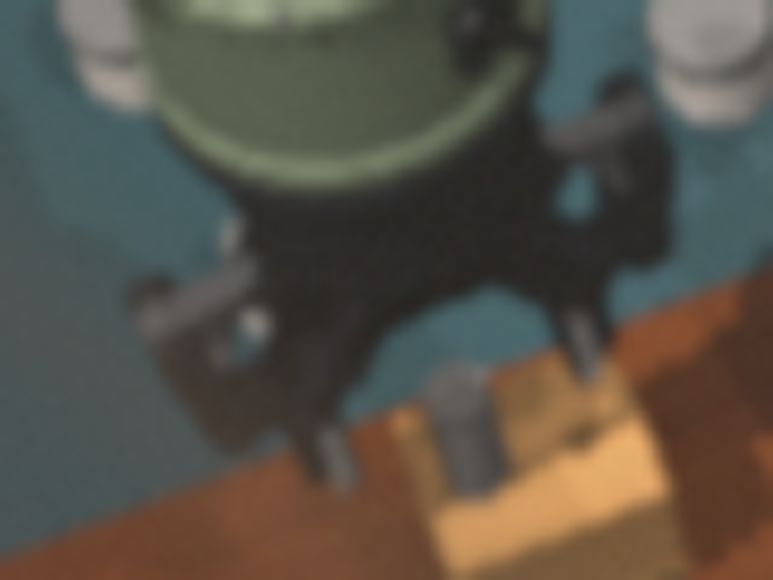

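step_arm --translation '[[-0.3,0.1,-1.2],[0,0,-0.7],[0,0,0],[0,0,0],[0,0,0]]' --dr '[[0.002,0.009,0],[0,0,0],[0,0,0],[0,0,0],[0,0,0]]' --fingers '[0.3,0.3,0.5,0.6,0.68]' --newtons 30

```text
clock: 3.82
ee_pos: [0.6255, -0.2803, 0.0707]
ee_rot: [[0.005, 0.998, 0.07], [-0.002, 0.07, -0.998], [-1.0, 0.004, 0.002]]
force: [0.0, -0.6, -1.1]
width: 0.319
```

```bash
python3 look.py s5 160,260,240,320
```

```text
3.8167 [ 0.6255 -0.2803  0.0707] [ 0.005 -0.002 -1.   ] [ 0.07  -0.998  0.002] [ 0.  -0.6 -1.1] 0.319
tcp px [207.43244229 306.31381315]
scale 9.666666666666666 tcp zoom [463.3469421  452.53352716]
```

View pics/s5_z.png

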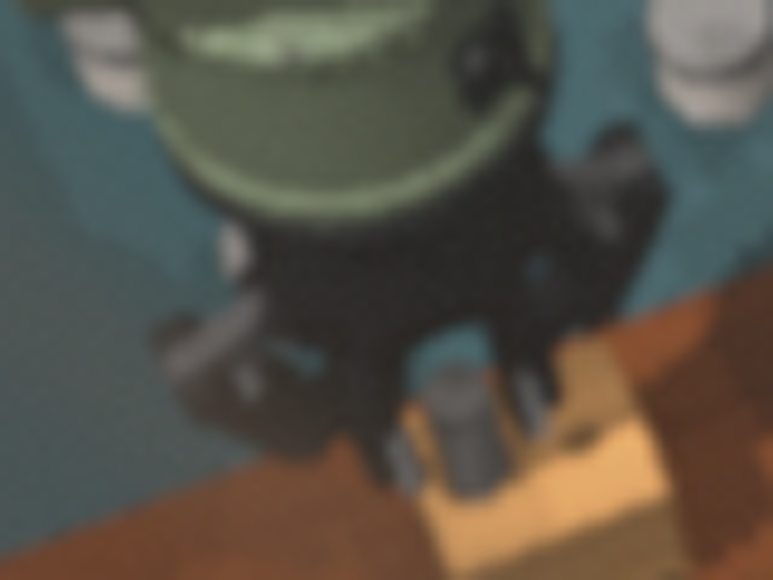

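step_arm --translation '[[-0.1,0,-0.3],[0,0,0],[0,0,0],[0,0,0]]' --dr '[[0,0,0],[0,0,0],[0,0,0],[0,0,0]]' --fingers '[0.8,0.95,0.95,0.95]' --newtons 40

```text
clock: 4.2
ee_pos: [0.6256, -0.2807, 0.0695]
ee_rot: [[0.008, 0.998, 0.07], [-0.003, 0.07, -0.998], [-1.0, 0.008, 0.003]]
force: [-0.3, -0.3, -0.9]
width: 0.198
```

step_arm --translation '[[0,0,1.5],[0,0,2],[0,0,2.5],[0,0,3],[0,0,3.5]]' --dr '[[0,0,0],[0,0,0],[0,0,0],[0,0,0],[0,0,0]]' --fingers '[0.95,0.95,0.95,0.95,0.95]'

```text
clock: 4.62
ee_pos: [0.6208, -0.2786, 0.1902]
ee_rot: [[-0.005, 0.998, 0.07], [0.002, 0.07, -0.998], [-1.0, -0.005, -0.002]]
force: [0.4, -0.5, -0.9]
width: 0.2
```

step_arm --translation '[[0,0.5,4],[0.3,1,4],[0.5,2,4],[0.5,2.5,3],[0.8,3,1]]' --dr '[[0,0,0],[0,0,0],[0,0,0],[0,0,0],[0,0,0]]' --fingers '[0.95,0.95,0.95,0.95,0.95]'

```text
clock: 5.03
ee_pos: [0.6382, -0.1955, 0.3587]
ee_rot: [[-0.002, 0.998, 0.06], [-0.003, 0.06, -0.998], [-1.0, -0.002, 0.002]]
force: [1.6, 0.6, -1.2]
width: 0.199
```

step_arm --translation '[[1,3,0],[1,3,0],[1,2,0],[0.5,1.5,0],[0,0,0]]' --dr '[[0,0,0],[0,0,0],[0,0,0],[0,0,0],[0,0,0]]' --fingers '[0.95,0.95,0.95,0.95,0.95]'

```text
clock: 5.45
ee_pos: [0.6761, -0.089, 0.3646]
ee_rot: [[0.006, 0.998, 0.065], [-0.001, 0.065, -0.998], [-1.0, 0.006, 0.001]]
force: [0.2, 0.6, -0.3]
width: 0.199
```

step_arm --translation '[[1.5,1.4,0],[1.2,1.1,-0.5],[0,0,-0.5],[0,0,0]]' --dr '[[0.001,0.006,0],[0,0,0],[0,0,0],[0,0,0]]' --fingers '[0.95,0.95,0.95,0.95]'

```text
clock: 5.78
ee_pos: [0.7035, -0.0629, 0.3541]
ee_rot: [[-0.0, 0.998, 0.066], [-0.0, 0.066, -0.998], [-1.0, -0.0, 0.0]]
force: [-0.5, -0.5, -0.6]
width: 0.196
```

```bash
python3 look.py s6 260,210,340,270; python3 look.py t6 330,150,410,210 top
```

```text
5.7833 [ 0.7035 -0.0629  0.3541] [-0. -0. -1.] [ 0.066 -0.998  0.   ] [-0.5 -0.5 -0.6] 0.196
tcp px [296.40992486 239.93147422]
scale 9.666666666666666 tcp zoom [356.79594035 294.17091748]
5.8333 [ 0.7035 -0.0629  0.3546] [ 0. -0. -1.] [ 0.066 -0.998  0.   ] [ 0.2  0.6 -1.6] 0.199
tcp px [375.58794649 171.14033812]
scale 9.666666666666666 tcp zoom [445.51681605 209.18993521]
```

View pics/s6_z.png

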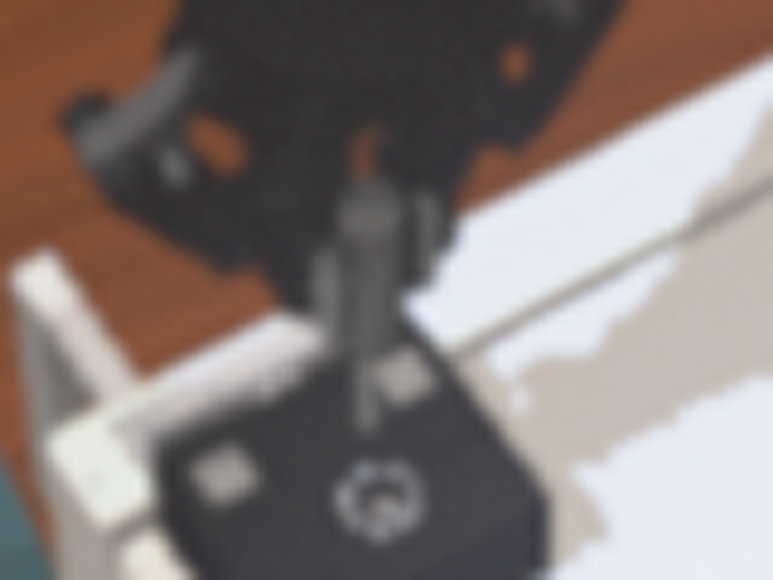

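View pics/t6_z.png

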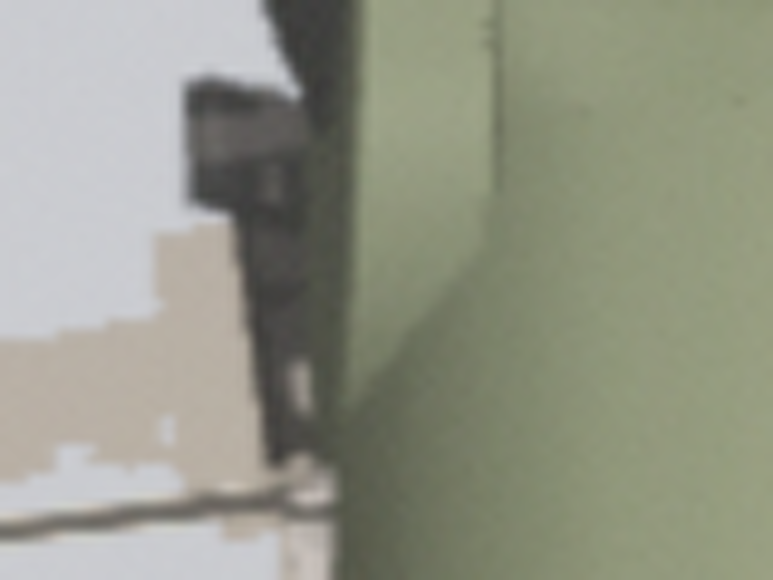

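```bash
python3 - <<'E'
from h import *
np.set_printoptions(precision=4,suppress=True)
s=load('s6'); tcp=np.array([.7035,-.0629,.3541])
m=np.array([297.57,254.3]); tip=tcp-[0,0,.0595]
pr=proj(s,tip); print('pred tip',pr,'meas',m)
print('tip on its z', onz(s,*m,tip[2]))
hole=np.array([298.8,261.2]); h2=np.array([260+380/9.667-.5,210+500/9.667-.5]); print(h2)
for h in(hole,h2):
  H=onz(s,*h,.263); Tm=onz(s,*m,tip[2]); print(H,'delta tip->hole',H[:2]-Tm[:2])
t=load('top0'); print(onz(t,371.43,176.65,.263))
E
```

```text
pred tip [296.7175 254.2901] meas [297.57 254.3 ]
tip on its z [ 0.7043 -0.0611  0.2946]
[298.809  261.2224]
[ 0.7046 -0.0585  0.263 ] delta tip->hole [0.0003 0.0026]
[ 0.7046 -0.0585  0.263 ] delta tip->hole [0.0003 0.0026]
[ 0.707  -0.0627  0.263 ]
```

step_arm --translation '[[0.05,0.25,-1.0],[0,0,-1.0],[0,0,-0.4],[0,0,0]]' --dr '[[0,0,0],[0,0,0],[0,0,0],[0,0,0]]' --fingers '[0.95,0.95,0.95,0.95]'

```text
clock: 6.22
ee_pos: [0.7027, -0.0634, 0.3297]
ee_rot: [[0.002, 0.998, 0.063], [-0.001, 0.063, -0.998], [-1.0, 0.001, 0.001]]
force: [-0.2, 0.2, -0.1]
width: 0.195
```

```bash
python3 look.py s7 270,225,330,270
```

```text
6.2167 [ 0.7027 -0.0634  0.3297] [ 0.002 -0.001 -1.   ] [ 0.063 -0.998  0.001] [-0.2  0.2 -0.1] 0.195
tcp px [296.16335256 245.74294783]
scale 12.88888888888889 tcp zoom [343.66098859 273.79799428]
```

View pics/s7_z.png

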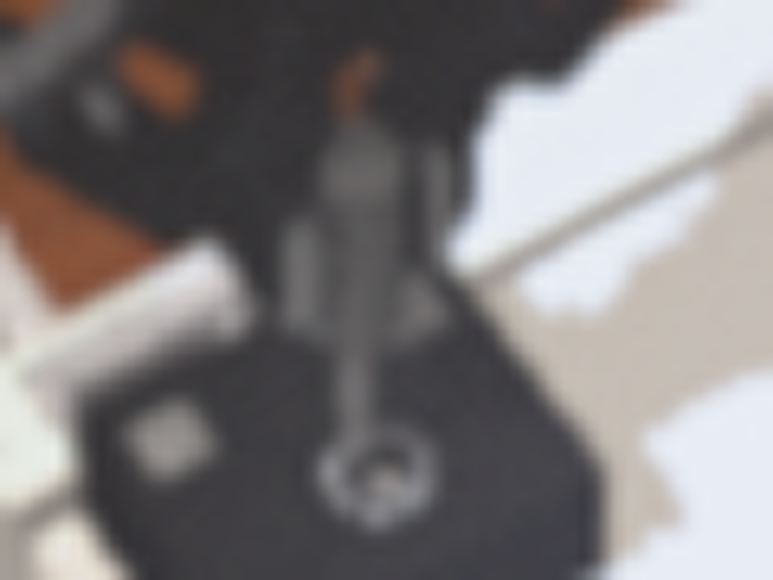

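```bash
cat > tip.py <<'E'
from h import *
import sys
s=load(sys.argv[1]); u,v,f,ox,oy,z=map(float,sys.argv[2:])
m=np.array([ox+u/f-.5,oy+v/f-.5]); T=onz(s,*m,z); H=onz(s,298.8,261.2,.263)
print('tip px',m,'tip',T.round(4),'hole',H.round(4),'delta mm',((H-T)*1e3).round(1),'expected tip px if aligned',proj(s,[H[0],H[1],z]))
E
python3 tip.py s7 355 435 12.889 270 225 .2702
```

```text
tip px [297.04286601 258.24970905] tip [ 0.6997 -0.0607  0.2702] hole [ 0.7046 -0.0585  0.263 ] delta mm [ 4.9  2.2 -7.2] expected tip px if aligned [298.77116773 259.58073073]
```

step_arm --translation '[[0.25,0.3,0],[0,0,0],[0,0,0]]' --dr '[[0,0,0],[0,0,0],[0,0,0]]' --fingers '[0.95,0.95,0.95]'

```text
clock: 6.52
ee_pos: [0.7055, -0.0608, 0.3306]
ee_rot: [[0.002, 0.998, 0.062], [-0.002, 0.062, -0.998], [-1.0, 0.002, 0.002]]
force: [0.0, -0.4, -0.2]
width: 0.2
```

```bash
python3 look.py s8 270,225,330,270
```

```text
6.5167 [ 0.7055 -0.0608  0.3306] [ 0.002 -0.002 -1.   ] [ 0.062 -0.998  0.002] [ 0.  -0.4 -0.2] 0.2
tcp px [297.76567897 246.08820642]
scale 12.88888888888889 tcp zoom [364.31319559 278.24799383]
```

View pics/s8_z.png

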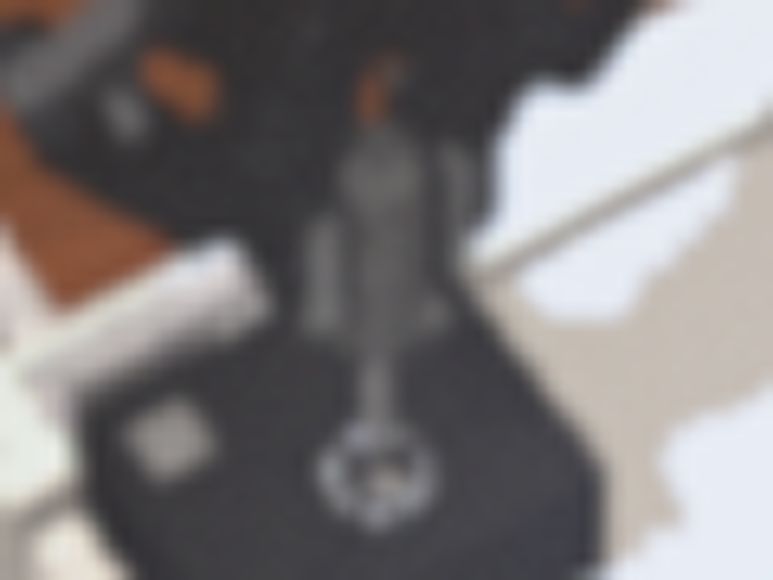

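step_arm --translation '[[0.1,0,-0.6],[0,0,-0.6],[0,0,-0.5],[0,0,0]]' --dr '[[0,0,0],[0,0,0],[0,0,0],[0,0,0]]' --fingers '[0.95,0.95,0.95,0.95]'

```text
clock: 6.9
ee_pos: [0.7067, -0.0605, 0.3122]
ee_rot: [[0.003, 0.998, 0.062], [-0.001, 0.062, -0.998], [-1.0, 0.003, 0.002]]
force: [-0.5, 0.4, -0.8]
width: 0.2
```

```bash
python3 look.py s9 270,225,330,270
```

```text
6.9 [ 0.7067 -0.0605  0.3122] [ 0.003 -0.001 -1.   ] [ 0.062 -0.998  0.002] [-0.5  0.4 -0.8] 0.2
tcp px [298.18853983 250.89992074]
scale 12.88888888888889 tcp zoom [369.76340228 340.26564512]
```

View pics/s9_z.png

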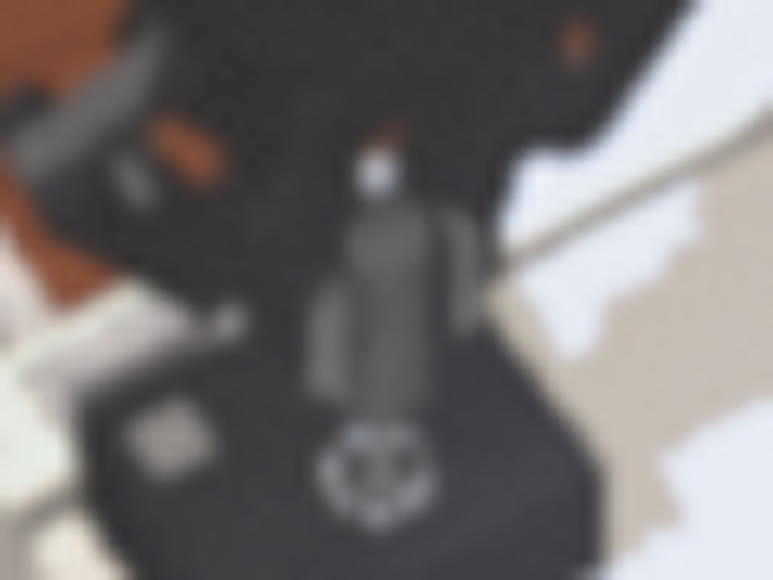

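The pin is in the hole and meets no resistance, so I'll press the catch.

step_arm --translation '[[0,0,-0.4],[0,0,-0.4],[0,0,-0.3],[0,0,-0.1],[0,0,0]]' --dr '[[0,0,0],[0,0,0],[0,0,0],[0,0,0],[0,0,0]]' --fingers '[0.95,0.95,0.95,0.95,0.95]'

```text
clock: 7.37
ee_pos: [0.7073, -0.0606, 0.3007]
ee_rot: [[0.005, 0.998, 0.062], [-0.002, 0.062, -0.998], [-1.0, 0.005, 0.002]]
force: [-0.9, 0.5, 4.1]
width: 0.198
```

```bash
python3 look.py s10 220,180,380,300
```

```text
7.3667 [ 0.7073 -0.0606  0.3007] [ 0.005 -0.002 -1.   ] [ 0.062 -0.998  0.002] [-0.9  0.5  4.1] 0.198
tcp px [298.29093423 253.83000879]
scale 4.833333333333333 tcp zoom [380.82284876 359.26170913]
```

View pics/s10_z.png

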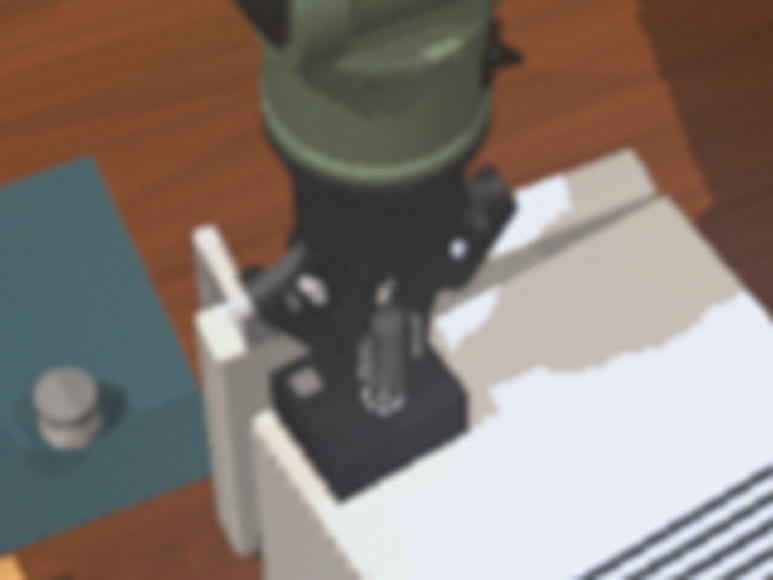

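The door has sprung ajar, with a gap visible at about (235,400). I'll withdraw the pin and take it back to the block.

step_arm --translation '[[0,0,1.5],[0,0,2],[0,0,2],[0,0,1],[0,-1,0]]' --dr '[[0,0,0],[0,0,0],[0,0,0],[0,0,0],[0,0,0]]' --fingers '[0.95,0.95,0.95,0.95,0.95]'

```text
clock: 7.83
ee_pos: [0.7067, -0.0687, 0.3668]
ee_rot: [[0.003, 0.998, 0.065], [-0.0, 0.065, -0.998], [-1.0, 0.003, 0.001]]
force: [0.5, -0.2, -0.9]
width: 0.196
```

step_arm --translation '[[-1,-3,0],[-1,-3.5,0],[-1,-3.5,0],[-1,-3,0],[-1,-3,0]]' --dr '[[0,0,0],[0,0,0],[0,0,0],[0,0,0],[0,0,0]]' --fingers '[0.95,0.95,0.95,0.95,0.95]'

```text
clock: 8.25
ee_pos: [0.655, -0.2307, 0.3617]
ee_rot: [[-0.0, 0.997, 0.074], [0.002, 0.074, -0.997], [-1.0, -0.0, -0.002]]
force: [0.6, -1.0, -0.4]
width: 0.199
```

step_arm --translation '[[-1,-2,-2],[-0.8,-1.5,-3.5],[-0.5,-0.8,-3.5],[0,0,-3.5],[0,0,-3.5]]' --dr '[[0,0,0],[0,0,0],[0,0,0],[0,0,0],[0,0,0]]' --fingers '[0.95,0.95,0.95,0.95,0.95]'

```text
clock: 8.67
ee_pos: [0.6251, -0.2916, 0.1994]
ee_rot: [[0.007, 0.998, 0.06], [-0.007, 0.06, -0.998], [-1.0, 0.007, 0.007]]
force: [1.4, -0.1, -1.6]
width: 0.199
```

step_arm --translation '[[0,0,-2.5],[0,0,-1.5],[0,0,0]]' --dr '[[0,0,0],[0,0,0],[0,0,0]]' --fingers '[0.95,0.95,0.95]'

```text
clock: 8.92
ee_pos: [0.6181, -0.2933, 0.1465]
ee_rot: [[-0.006, 0.998, 0.057], [-0.003, 0.057, -0.998], [-1.0, -0.006, 0.003]]
force: [-1.1, -1.0, -1.3]
width: 0.2
```

step_arm --translation '[[0.7,1.25,0],[0,0,-0.5],[0,0,-0.3],[0,0,0]]' --dr '[[0.003,-0.006,0],[0,0,0],[0,0,0],[0,0,0]]' --fingers '[0.95,0.95,0.95,0.95]'

```text
clock: 9.25
ee_pos: [0.6251, -0.2809, 0.1384]
ee_rot: [[0.0, 0.998, 0.056], [-0.0, 0.056, -0.998], [-1.0, 0.0, 0.0]]
force: [-1.5, -0.4, -0.0]
width: 0.197
```

```bash
python3 look.py s11 180,270,240,315
```

```text
9.25 [ 0.6251 -0.2809  0.1384] [ 0. -0. -1.] [ 0.056 -0.998  0.   ] [-1.5 -0.4 -0. ] 0.197
tcp px [203.41607766 293.73313001]
scale 12.88888888888889 tcp zoom [308.25166758 312.33812012]
```

View pics/s11_z.png

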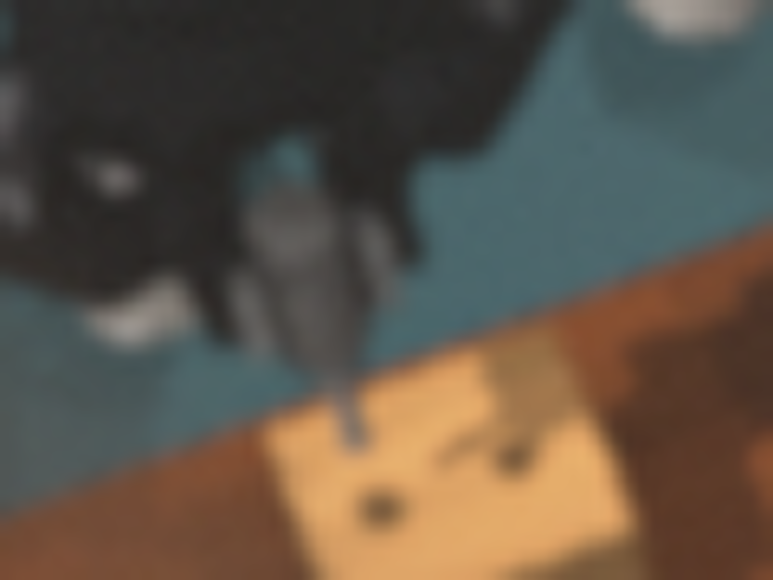

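```bash
python3 - <<'E'
from h import *
s=load('s11');f=12.889
T=onz(s,180+355/f-.5,270+447/f-.5,.0789);H=onz(s,180+381/f-.5,270+507/f-.5,.055);print(T.round(4),H.round(4),((H-T)*1e3).round(1), ((proj(s,[H[0],H[1],.0789])-[180,270]+.5)*f))
E
```

```text
[ 0.6238 -0.2796  0.0789] [ 0.6257 -0.2782  0.055 ] [  1.9   1.4 -23.9] [364.83397101 452.2598915 ]
```

step_arm --translation '[[0.15,0.1,-0.6],[0,0,-0.6],[0,0,-0.2],[0,0,0]]' --dr '[[0,0,0],[0,0,0],[0,0,0],[0,0,0]]' --fingers '[0.95,0.95,0.95,0.95]'

```text
clock: 9.63
ee_pos: [0.6277, -0.2808, 0.1255]
ee_rot: [[0.004, 0.998, 0.056], [-0.002, 0.056, -0.998], [-1.0, 0.004, 0.002]]
force: [-0.3, -0.2, -0.4]
width: 0.196
```

```bash
python3 look.py s12 180,270,240,315
```

```text
9.6333 [ 0.6277 -0.2808  0.1255] [ 0.004 -0.002 -1.   ] [ 0.056 -0.998  0.002] [-0.3 -0.2 -0.4] 0.196
tcp px [204.52502368 297.01291074]
scale 12.88888888888889 tcp zoom [322.54474968 354.61084952]
```

View pics/s12_z.png

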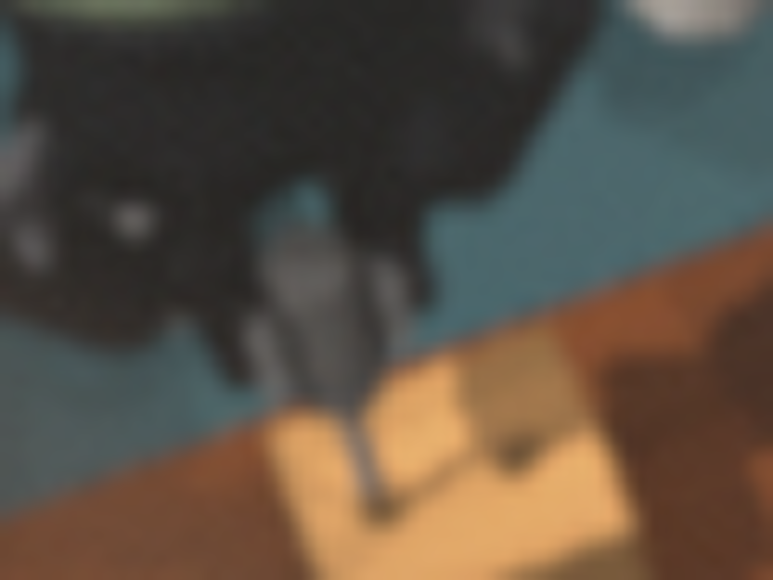

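step_arm --translation '[[-0.1,0.05,-0.6],[0,0,-0.8],[0,0,-0.8],[0,0,0]]' --dr '[[0,0,0],[0,0,0],[0,0,0],[0,0,0]]' --fingers '[0.95,0.95,0.95,0.95]'

```text
clock: 10.02
ee_pos: [0.6264, -0.2805, 0.1017]
ee_rot: [[0.004, 0.998, 0.056], [-0.002, 0.056, -0.998], [-1.0, 0.004, 0.002]]
force: [-0.5, 0.5, -0.7]
width: 0.196
```

step_arm --translation '[[0,0,-1],[0,0,-1],[0,0,-0.8],[0,0,-0.2],[0,0,0]]' --dr '[[0,0,0],[0,0,0],[0,0,0],[0,0,0],[0,0,0]]' --fingers '[0.95,0.95,0.95,0.95,0.95]'

```text
clock: 10.43
ee_pos: [0.6264, -0.2805, 0.0687]
ee_rot: [[0.004, 0.998, 0.056], [-0.002, 0.056, -0.998], [-1.0, 0.004, 0.002]]
force: [-7.2, 3.5, 27.7]
width: 0.198
```

step_arm --translation '[[0,0,0.1],[0,0,0],[0,0,0],[0,0,0],[0,0,1]]' --dr '[[0,0,0],[0,0,0],[0,0,0],[0,0,0],[0,0,0]]' --fingers '[0.95,0.6,0.4,0.4,0.4]'

```text
clock: 10.85
ee_pos: [0.6256, -0.2801, 0.0775]
ee_rot: [[0.001, 0.998, 0.056], [-0.001, 0.056, -0.998], [-1.0, 0.001, 0.001]]
force: [-1.1, 0.4, -0.3]
width: 0.601
```

step_arm --translation '[[0,0,3],[0,0,4],[-0.5,1,4],[-1,2,4],[-1,2,4]]' --dr '[[0,0,0],[0,0,0],[0,0,0],[0,0,0],[0,0,0]]' --fingers '[0.4,0.4,0.4,0.4,0.4]'

```text
clock: 11.27
ee_pos: [0.5981, -0.2352, 0.2602]
ee_rot: [[-0.009, 0.999, 0.052], [0.001, 0.052, -0.999], [-1.0, -0.009, -0.002]]
force: [0.2, 0.7, 0.5]
width: 0.601
```

```bash
python3 look.py s13 140,210,320,345; python3 look.py t13 260,150,500,330 top
```

```text
11.2667 [ 0.5981 -0.2352  0.2602] [-0.009  0.001 -1.   ] [ 0.052 -0.999 -0.002] [0.2 0.7 0.5] 0.601
tcp px [211.10323603 252.55326808]
scale 4.296296296296297 tcp zoom [307.62871778 184.96959618]
11.3167 [ 0.5997 -0.2324  0.268 ] [-0.001  0.    -1.   ] [ 0.054 -0.999 -0.   ] [5.2 0.8 9.6] 0.6
tcp px [446.2943332  225.42731877]
scale 3.2222222222222223 tcp zoom [601.89285143 244.6546938 ]
```

View pics/s13_z.png

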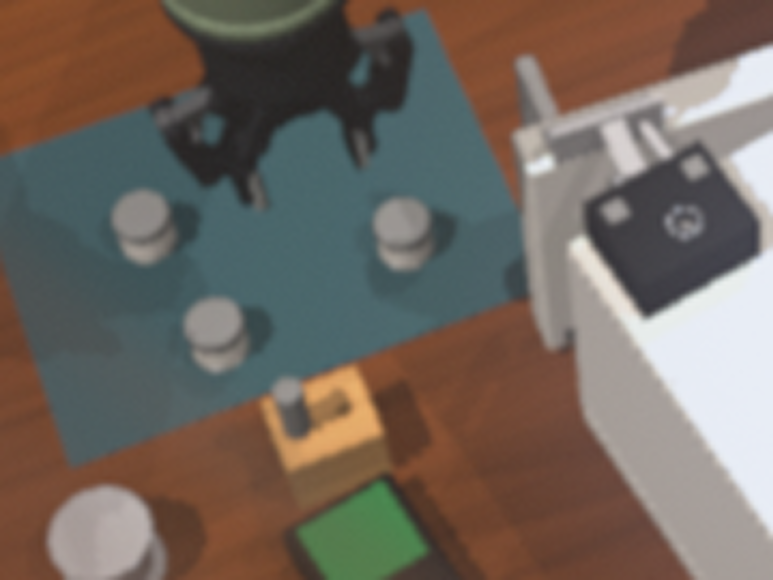

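View pics/t13_z.png

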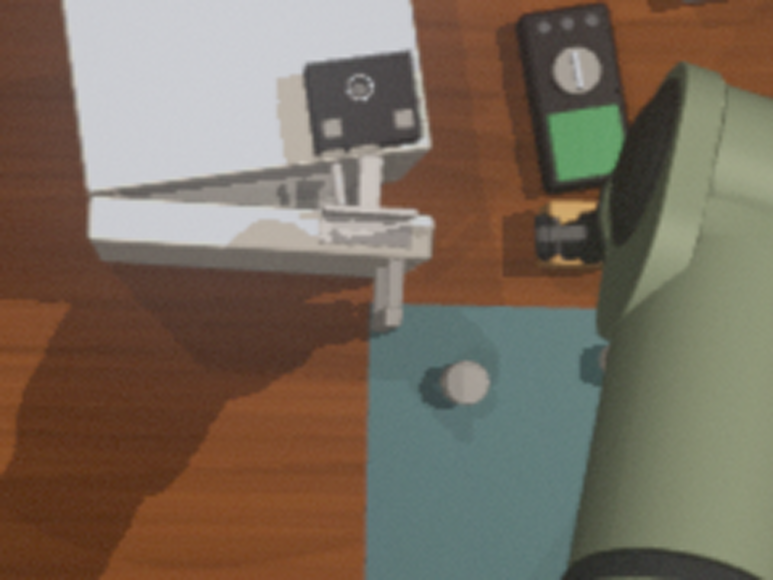

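```bash
python3 - <<'E'
from h import *
np.set_printoptions(precision=4,suppress=True)
s=load('s13');t=load('t13')
for p in[(.551,-.096,.22),(.551,-.096,.115)]:
  print((proj(s,p)-[140,210]+.5)*4.2963,(proj(t,p)-[260,150]+.5)*3.2222)
a=s['img'][215:260,250:290,::-1];b=t['img'][220:260,365:405,::-1]
cv2.imwrite('pics/hz.png',np.hstack([cv2.resize(a,(400,450),interpolation=2),cv2.resize(b,(400,400),interpolation=2)[:,:] if 0 else cv2.copyMakeBorder(cv2.resize(b,(390,390),interpolation=2),0,60,0,0,0)]))
E
```

```text
[519.4231  75.4102] [397.5689 313.2706]
[530.1121 172.243 ] [382.1204 319.7354]
```

View pics/hz.png

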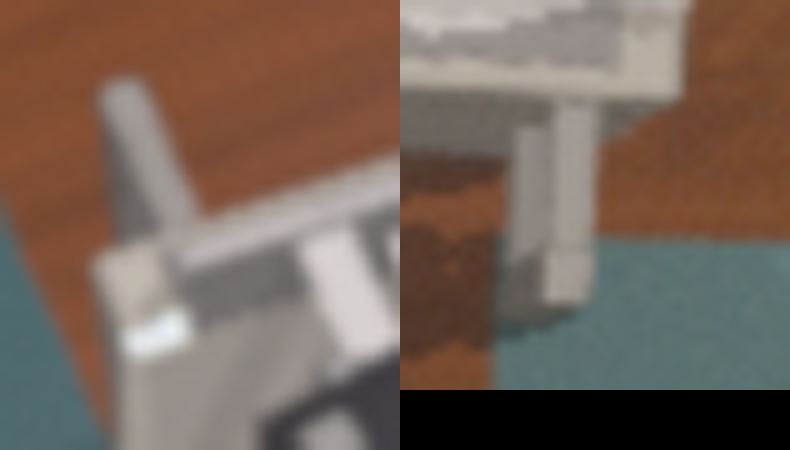

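```bash
python3 - <<'E'
from h import *
np.set_printoptions(precision=4,suppress=True)
s=load('s13');t=load('t13')
print(onz(t,381.7,248,.22),onz(s,262,224,.22),tri(t,(381.7,248),s,(262,224)))
print(robot.sense()['joints'].round(1), robot.sense()['ee_pos'])
E
```

```text
[ 0.548  -0.0933  0.22  ] [ 0.544 -0.089  0.22 ] (array([ 0.5481, -0.0914,  0.2269]), [np.float64(0.0011938624156102588), np.float64(0.0011938624156101654)])
[ 15.4  30.    0.9  86.4  -0.5  63.7 -70.5] [ 0.6005 -0.2337  0.2652]
```

step_arm --translation '[[-0.3,0,0],[-0.3,0,0],[-0.3,0,0],[-0.3,0,0],[-0.3,0,0]]' --dr '[[0,0,0.124],[0,0,0.124],[0,0,0.124],[0,0,0.124],[0,0,0.124]]' --fingers '[0.4,0.4,0.4,0.4,0.4]'

```text
clock: 11.78
ee_pos: [0.586, -0.2321, 0.2722]
ee_rot: [[0.007, 0.777, 0.63], [-0.001, 0.63, -0.777], [-1.0, 0.005, 0.005]]
force: [-0.3, 0.3, -0.5]
width: 0.599
```

step_arm --translation '[[-0.3,0,0],[-0.3,0,0],[-0.3,0,0],[-0.3,0,0],[-0.3,0,0]]' --dr '[[0,0,0.124],[0,0,0.124],[0,0,0.124],[0,0,0.124],[0,0,0.124]]' --fingers '[0.4,0.4,0.4,0.4,0.4]'

```text
clock: 12.2
ee_pos: [0.57, -0.2324, 0.276]
ee_rot: [[0.01, 0.262, 0.965], [0.002, 0.965, -0.262], [-1.0, 0.004, 0.009]]
force: [-0.0, 0.5, -0.2]
width: 0.6
```

step_arm --translation '[[-0.3,0,0],[-0.3,0,0],[-0.3,0,0],[-0.3,0,0],[-0.3,0,0]]' --dr '[[0,0,0.124],[0,0,0.124],[0,0,0.124],[0,0,0.124],[0,0,0.124]]' --fingers '[0.4,0.4,0.4,0.4,0.4]'

```text
clock: 12.62
ee_pos: [0.5538, -0.233, 0.2795]
ee_rot: [[0.009, -0.352, 0.936], [0.005, 0.936, 0.352], [-1.0, 0.002, 0.01]]
force: [1.2, 0.0, -0.7]
width: 0.599
```

step_arm --translation '[[0,0,0],[0,0.3,0],[0,0.3,0],[0,0.3,0],[0,0.3,0]]' --dr '[[0,0,0.124],[0,0,0.124],[0,0,0.124],[0,0,0.124],[0,0,0.124]]' --fingers '[0.4,0.4,0.4,0.4,0.4]'

```text
clock: 13.03
ee_pos: [0.5525, -0.2225, 0.2831]
ee_rot: [[0.007, -0.833, 0.553], [0.006, 0.553, 0.833], [-1.0, -0.002, 0.009]]
force: [0.1, 0.1, -1.0]
width: 0.599
```

```bash
python3 - <<'E'
from h import *
st=robot.sense();R=st['ee_rot'];print(st['joints'].round(1), st['ee_pos'].round(4),np.degrees(np.arctan2(R[1,2],R[0,2])),R[:,0].round(3))
E
```

```text
[ 38.9  26.9 -32.2  91.8  14.9  65.4  59.8] [ 0.5525 -0.2225  0.2831] 56.42426984146518 [ 0.007  0.006 -1.   ]
```

step_arm --translation '[[0,2.5,0],[0,2.5,0],[0,2.5,0],[0,2.5,0],[0,2.0,0]]' --dr '[[-0.006,0.007,0.124],[0,0,0.124],[0,0,0.124],[0,0,0.1],[0,0,0.05]]' --fingers '[0.4,0.4,0.4,0.4,0.4]'

```text
clock: 13.45
ee_pos: [0.551, -0.1038, 0.2857]
ee_rot: [[0.002, -0.999, 0.051], [-0.004, 0.051, 0.999], [-1.0, -0.002, -0.004]]
force: [0.6, -0.8, 0.3]
width: 0.603
```

step_arm --translation '[[0,0.3,-0.5],[0,0,0]]' --dr '[[0,0,0],[0,0,0]]' --fingers '[0.4,0.4]'

```text
clock: 13.62
ee_pos: [0.5511, -0.0963, 0.2819]
ee_rot: [[0.003, -0.999, 0.044], [-0.004, 0.044, 0.999], [-1.0, -0.003, -0.004]]
force: [0.1, 0.1, -0.1]
width: 0.601
```

```bash
cat > st.py <<'E'
from h import *
st=robot.sense();R=st['ee_rot'];print('J',st['joints'].round(1),'P', st['ee_pos'].round(4),'yaw',np.degrees(np.arctan2(R[1,2],R[0,2])).round(1),R[:,0].round(3))
E
python3 st.py;python3 look.py s14 230,200,310,260
```

```text
J [ 33.5  25.1 -41.1  96.9  18.3  64.6  74.6] P [ 0.5511 -0.0963  0.2819] yaw 87.4 [ 0.003 -0.004 -1.   ]
13.6167 [ 0.5511 -0.0963  0.2819] [ 0.003 -0.004 -1.   ] [ 0.044  0.999 -0.004] [ 0.1  0.1 -0.1] 0.601
tcp px [258.70413515 212.56112628]
scale 9.666666666666666 tcp zoom [282.30663978 126.25755409]
```

View pics/s14_z.png

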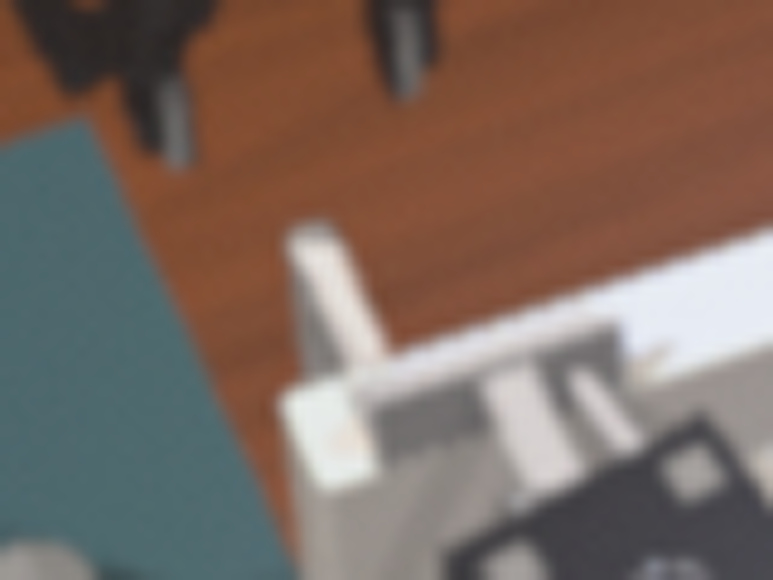

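step_arm --translation '[[-0.3,0.4,-1.5],[0,0,-2],[0,0,-1.2],[0,0,0]]' --dr '[[0.004,0.003,0.02],[0,0,0],[0,0,0],[0,0,0]]' --fingers '[0.4,0.4,0.4,0.4]'

```text
clock: 14.0
ee_pos: [0.549, -0.096, 0.2353]
ee_rot: [[0.003, -0.999, 0.034], [-0.003, 0.034, 0.999], [-1.0, -0.003, -0.003]]
force: [0.2, -0.0, 0.4]
width: 0.599
```

```bash
python3 st.py;python3 look.py s15 230,200,310,260
```

```text
J [ 32.8  27.7 -40.2 100.5  20.7  59.2  73.1] P [ 0.549  -0.096   0.2353] yaw 88.0 [ 0.003 -0.003 -1.   ]
14.0 [ 0.549  -0.096   0.2353] [ 0.003 -0.003 -1.   ] [ 0.034  0.999 -0.003] [ 0.2 -0.   0.4] 0.599
tcp px [259.72531957 222.94649842]
scale 9.666666666666666 tcp zoom [292.17808916 226.64948476]
```

View pics/s15_z.png

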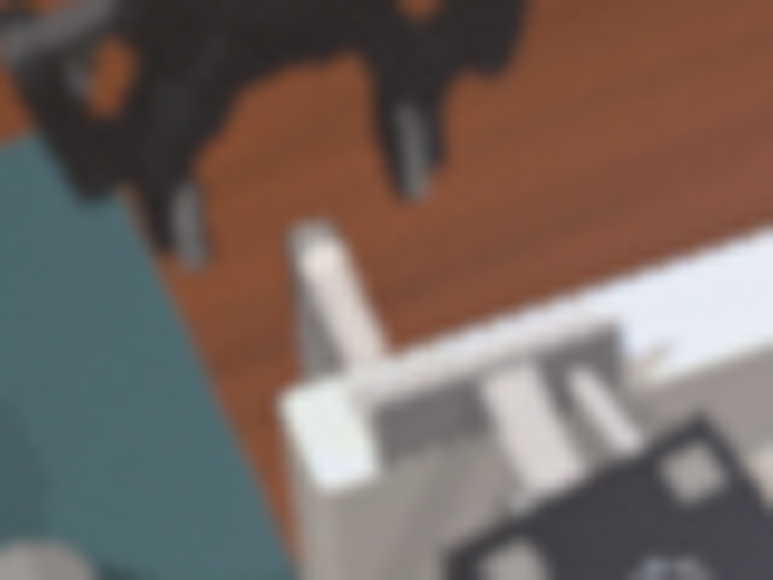

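step_arm --translation '[[0,0.3,-1],[0,0,-2],[0,0,-2],[0,0,-0.5],[0,0,0]]' --dr '[[0,0,0.01],[0,0,0],[0,0,0],[0,0,0],[0,0,0]]' --fingers '[0.4,0.4,0.4,0.4,0.4]'

```text
clock: 14.47
ee_pos: [0.5514, -0.0942, 0.1819]
ee_rot: [[0.009, -1.0, 0.027], [-0.004, 0.027, 1.0], [-1.0, -0.009, -0.004]]
force: [0.4, -0.2, 0.0]
width: 0.597
```

```bash
python3 st.py;python3 look.py s16 230,200,310,260
```

```text
J [ 31.1  31.3 -38.5 103.6  24.2  53.   70.3] P [ 0.5514 -0.0942  0.1819] yaw 88.4 [ 0.009 -0.004 -1.   ]
14.4667 [ 0.5514 -0.0942  0.1819] [ 0.009 -0.004 -1.   ] [ 0.027  1.    -0.004] [ 0.4 -0.2  0. ] 0.597
tcp px [262.04935286 235.40354312]
scale 9.666666666666666 tcp zoom [314.64374434 347.06758348]
```

View pics/s16_z.png

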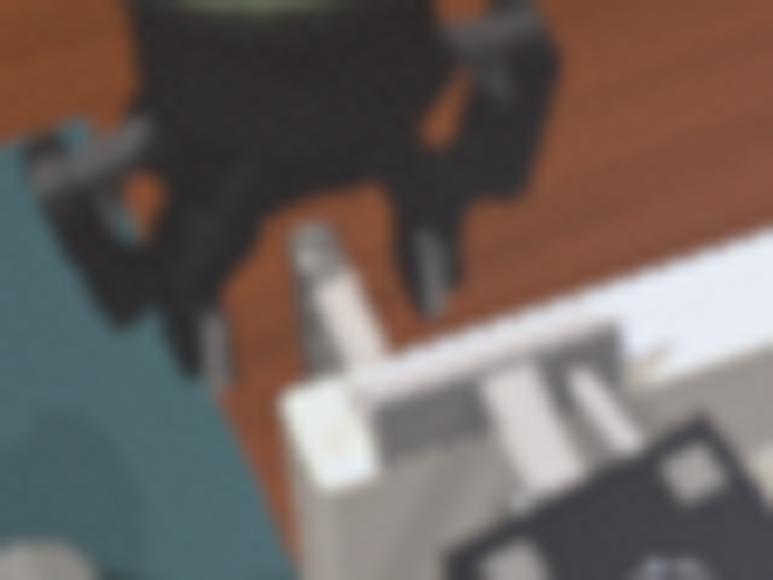

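step_arm --translation '[[-0.3,0,-0.2],[0,0,0],[0,0,0],[0,0,0],[0,0,0]]' --dr '[[0.004,0.009,0],[0,0,0],[0,0,0],[0,0,0],[0,0,0]]' --fingers '[0.5,0.7,0.85,0.95,0.95]' --newtons 40

```text
clock: 14.93
ee_pos: [0.55, -0.0912, 0.1833]
ee_rot: [[0.003, -1.0, 0.025], [0.004, 0.025, 1.0], [-1.0, -0.003, 0.004]]
force: [-2.9, -9.4, -10.9]
width: 0.132
```

```bash
cat > arc.py <<'E'
from h import *
import sys
H=np.array([.6326,.1285]); d=float(sys.argv[1]); n=int(sys.argv[2])
st=robot.sense(); p=st['ee_pos'][:2]; v=p-H; R=st['ee_rot']
a=np.arctan2(v[1],v[0]); print('r',np.hypot(*v).round(4),'door psi',np.degrees(a+np.radians(108.66)).round(1),'jaw yaw',np.degrees(np.arctan2(R[1,2],R[0,2])).round(1),'F',st['force'].round(1),'J',st['joints'].round(0), 'z',st['ee_pos'][2].round(3))
r=.2365; q=p
for k in range(n):
    a+=d; w=H+r*np.array([np.cos(a),np.sin(a)]); print(((w-q)*100).round(2)); q=w
E
python3 arc.py -0.07 5
```

```text
r 0.2347 door psi -1.9 jaw yaw 88.5 F [ -2.9  -9.4 -10.9] J [ 31.  31. -39. 103.  24.  53.  71.] z 0.183
[-1.59  0.47]
[-1.48  0.74]
[-1.42  0.84]
[-1.36  0.94]
[-1.29  1.03]
```

step_arm --translation '[[-1.55,0.6,0],[-1.5,0.75,0],[-1.4,0.85,0],[-1.35,0.95,0],[-1.3,1.05,0]]' --dr '[[0,0,-0.07],[0,0,-0.07],[0,0,-0.07],[0,0,-0.07],[0,0,-0.07]]' --fingers '[0.95,0.95,0.95,0.95,0.95]'

```text
clock: 15.35
ee_pos: [0.4783, -0.0491, 0.1832]
ee_rot: [[0.007, -0.925, 0.38], [0.003, 0.38, 0.925], [-1.0, -0.005, 0.006]]
force: [7.4, 8.1, -17.3]
width: 0.134
```

```bash
python3 arc.py -0.07 5
```

```text
r 0.2353 door psi -22.3 jaw yaw 67.7 F [  7.4   8.1 -17.3] J [ 27.  24. -36. 115.  19.  47.  48.] z 0.183
[-1.29  1.04]
[-1.13  1.21]
[-1.04  1.29]
[-0.95  1.36]
[-0.85  1.42]
```

step_arm --translation '[[-1.25,1.05,-0.05],[-1.15,1.2,-0.05],[-1.05,1.3,0],[-0.95,1.35,0],[-0.85,1.4,0]]' --dr '[[0,0,-0.07],[0,0,-0.07],[0,0,-0.07],[0,0,-0.07],[0,0,-0.07]]' --fingers '[0.95,0.95,0.95,0.95,0.95]'

```text
clock: 15.77
ee_pos: [0.4244, 0.0179, 0.1833]
ee_rot: [[0.013, -0.727, 0.686], [0.002, 0.686, 0.727], [-1.0, -0.008, 0.011]]
force: [15.3, 6.7, -27.6]
width: 0.135
```

```bash
python3 arc.py -0.07 5
```

```text
r 0.2358 door psi -43.4 jaw yaw 46.7 F [ 15.3   6.7 -27.6] J [ 18.  18. -34. 122.  15.  42.  21.] z 0.183
[-0.79  1.45]
[-0.62  1.54]
[-0.51  1.57]
[-0.4   1.61]
[-0.29  1.63]
```

step_arm --translation '[[-0.8,1.45,-0.1],[-0.6,1.55,-0.1],[-0.5,1.57,-0.1],[-0.4,1.6,0],[-0.3,1.6,0]]' --dr '[[-0.002,0.008,-0.07],[0,0.004,-0.07],[0,0,-0.07],[0,0,-0.07],[0,0,-0.07]]' --fingers '[0.95,0.95,0.95,0.95,0.95]'

```text
clock: 16.18
ee_pos: [0.3976, 0.0987, 0.1833]
ee_rot: [[0.006, -0.432, 0.902], [-0.003, 0.902, 0.432], [-1.0, -0.006, 0.004]]
force: [20.4, 2.7, -39.8]
width: 0.134
```

```bash
python3 arc.py -0.07 5
```

```text
r 0.2368 door psi -64.1 jaw yaw 25.6 F [ 20.4   2.7 -39.8] J [  4.  17. -31. 124.  13.  42. -10.] z 0.183
[-0.12  1.65]
[-0.04  1.65]
[0.08 1.65]
[0.2  1.64]
[0.31 1.63]
```

step_arm --translation '[[0,0,0],[0,0,0],[0,0,0],[0,0,0]]' --dr '[[0,0,0],[0,0,0],[0,0,0],[0,0,0]]' --fingers '[0.8,0.8,0.9,0.9]' --newtons 25

```text
clock: 16.52
ee_pos: [0.3989, 0.102, 0.1848]
ee_rot: [[0.011, -0.433, 0.901], [-0.001, 0.901, 0.433], [-1.0, -0.006, 0.009]]
force: [0.6, 0.0, -14.4]
width: 0.138
```

```bash
python3 arc.py -0.07 5
```

```text
r 0.2352 door psi -64.9 jaw yaw 25.6 F [  0.6   0.  -14.4] J [  4.  16. -31. 124.  13.  42. -11.] z 0.185
[-0.26  1.63]
[-0.01  1.66]
[0.1  1.65]
[0.22 1.64]
[0.33 1.62]
```

step_arm --translation '[[-0.05,1.6,0],[0,1.6,0],[0.1,1.6,0],[0,0,0]]' --dr '[[0,0,-0.07],[0,0,-0.07],[0,0,-0.07],[0,0,0]]' --fingers '[0.9,0.9,0.9,0.9]'

```text
clock: 16.85
ee_pos: [0.3974, 0.1473, 0.1848]
ee_rot: [[0.005, -0.224, 0.975], [-0.007, 0.975, 0.224], [-1.0, -0.008, 0.003]]
force: [4.9, 1.0, -8.7]
width: 0.138
```

```bash
python3 arc.py -0.07 2; python3 st.py
```

```text
r 0.2359 door psi 284.1 jaw yaw 12.9 F [ 4.9  1.  -8.7] J [ -4.  18. -29. 122.  13.  43. -29.] z 0.185
[0.13 1.65]
[0.3  1.63]
J [ -4.4  17.5 -29.2 122.2  13.1  43.1 -29.1] P [0.3974 0.1473 0.1848] yaw 12.9 [ 0.005 -0.007 -1.   ]
```

step_arm --translation '[[0,0,0],[0,0,0],[0,0,0],[0,0,2.5],[0,0,3.5]]' --dr '[[0,0,0],[0,0,0],[0,0,0],[0,0,0],[0,0,0]]' --fingers '[0.5,0.3,0.3,0.3,0.3]'

```text
clock: 17.27
ee_pos: [0.3958, 0.1445, 0.2425]
ee_rot: [[-0.003, -0.227, 0.974], [-0.01, 0.974, 0.227], [-1.0, -0.009, -0.005]]
force: [1.2, -0.6, -0.3]
width: 0.702
```

step_arm --translation '[[0,0,3.5],[0.5,0,3.5],[1,-2,0],[1,-3,0],[1,-3,0]]' --dr '[[0,0,0],[0,0,0],[0,0,0],[0,0,0],[0,0,0]]' --fingers '[0.3,0.3,0.3,0.3,0.3]'

```text
clock: 17.68
ee_pos: [0.4317, 0.0651, 0.3241]
ee_rot: [[0.008, -0.236, 0.972], [-0.006, 0.972, 0.236], [-1.0, -0.008, 0.007]]
force: [0.9, -0.0, -0.3]
width: 0.698
```

```bash
python3 st.py; python3 look.py s17 120,160,360,340; python3 look.py t17 240,150,500,345 top
```

```text
J [  7.5   7.6 -26.7 110.3   4.4  62.6  -7.4] P [0.4317 0.0651 0.3241] yaw 13.6 [ 0.008 -0.006 -1.   ]
17.6833 [0.4317 0.0651 0.3241] [ 0.008 -0.006 -1.   ] [0.972 0.236 0.007] [ 0.9 -0.  -0.3] 0.698
tcp px [300.18137452 146.31658547]
scale 3.2222222222222223 tcp zoom [582.19554012 -42.47989126]
17.7333 [0.4332 0.0591 0.3236] [ 0.008 -0.008 -1.   ] [0.973 0.23  0.006] [ 1.1 -9.   0.4] 0.702
tcp px [314.81487702 298.02249672]
scale 2.9743589743589745 tcp zoom [224.01348036 441.75922101]
```

View pics/s17_z.png

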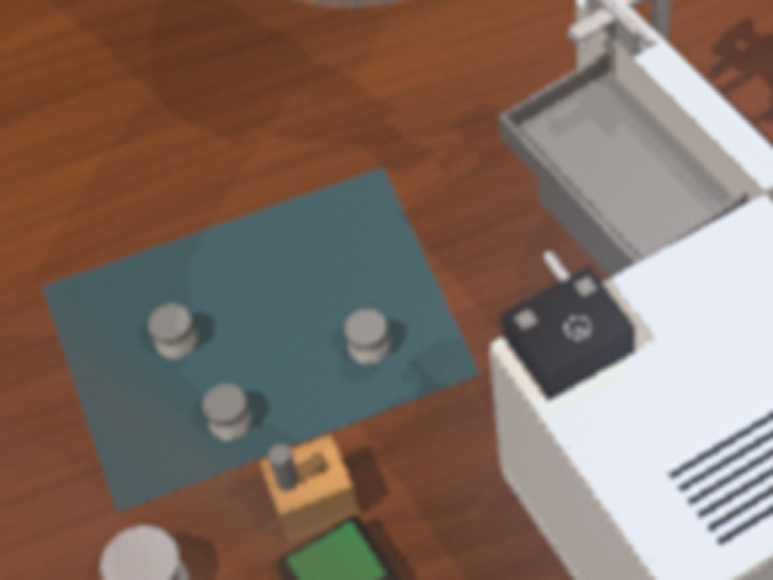

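View pics/t17_z.png

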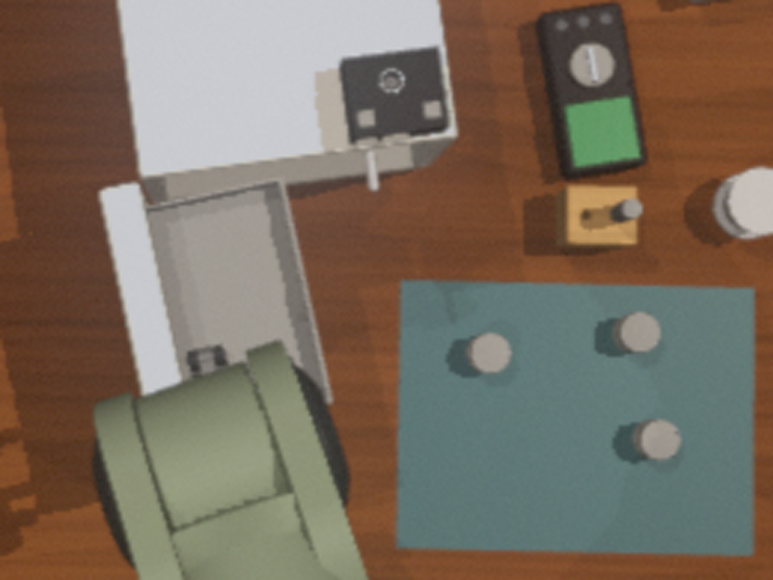

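```bash
python3 - <<'E'
from h import *
np.set_printoptions(precision=4,suppress=True)
t=load('t17');s=load('s17');f=2.97436
for n,p in dict(hingeOuter=(282,183),hingeInner=(150,208),freeOuter=(330,402)).items():
    print(n,onz(t,240+p[0]/f-.5,150+p[1]/f-.5,.199))
g=3.2222
for n,p in dict(freeOuter=(503,120),freeInner=(608,60)).items(): print('s',n,onz(s,120+p[0]/g-.5,160+p[1]/g-.5,.199))
print('door edge', onz(t,240+103/f-.5,150+190/f-.5,.225),onz(t,240+138/f-.5,150+186/f-.5,.225),onz(t,240+142/f-.5,150+392/f-.5,.225),onz(t,240+182/f-.5,150+383/f-.5,.225))
H=np.array([.6326,.1285])
for psi in(-75.9,-76.5,-75):
    a=np.radians(psi);R=np.array([[np.cos(a),-np.sin(a)],[np.sin(a),np.cos(a)]])
    print(psi,H+R@[.054,-.125],H+R@[.108,-.036],H+R@[.108,-.2135])
# jars
for n,a in dict(A=(490,353),B=(638,332),C=(657,440)).items(): print(n,onz(t,240+a[0]/f-.5,150+a[1]/f-.5,.034))
for n,a in dict(A=(366,328),B=(226,402),C=(171,322)).items(): print(n,onz(s,120+a[0]/g-.5,160+a[1]/g-.5,.034))
E
```

```text
hingeOuter [0.6337 0.0177 0.199 ]
hingeInner [0.6114 0.1219 0.199 ]
freeOuter [ 0.4614 -0.0237  0.199 ]
s freeOuter [ 0.4636 -0.0202  0.199 ]
s freeInner [0.4409 0.0835 0.199 ]
door edge [0.6221 0.1576 0.225 ] [0.6259 0.1305 0.225 ] [0.4662 0.1232 0.225 ] [0.4739 0.0925 0.225 ]
-75.9 [0.5245 0.0457] [0.624 0.015] [ 0.4518 -0.0283]
-76.5 [0.5237 0.0468] [0.6228 0.0151] [ 0.4502 -0.0264]
-75 [0.5258 0.044 ] [0.6258 0.0149] [ 0.4543 -0.0311]
A [ 0.5053 -0.1741  0.034 ]
B [ 0.5268 -0.3049  0.034 ]
C [ 0.4321 -0.3224  0.034 ]
A [ 0.5036 -0.1704  0.034 ]
B [ 0.5239 -0.3012  0.034 ]
C [ 0.4303 -0.3201  0.034 ]
```

step_arm --translation '[[0.6,-2,0],[0.6,-2,0],[0.6,-2,0],[0.6,-2,0],[0.6,-2,0]]' --dr '[[0,0,-0.12],[0,0,-0.12],[0,0,-0.12],[0,0,-0.12],[0,0,-0.12]]' --fingers '[0.25,0.25,0.25,0.25,0.25]'

```text
clock: 18.2
ee_pos: [0.4619, -0.0429, 0.3246]
ee_rot: [[0.003, 0.376, 0.927], [-0.01, 0.927, -0.376], [-1.0, -0.008, 0.007]]
force: [1.0, -0.4, 1.1]
width: 0.753
```

step_arm --translation '[[0.6,-2,0],[0.6,-2,0],[0.6,-2,-2],[0.6,-2,-3],[0.6,-2,-3]]' --dr '[[0,0,-0.12],[0,0,-0.12],[0,0,-0.12],[0,0,-0.12],[0,0,-0.12]]' --fingers '[0.25,0.25,0.25,0.25,0.25]'

```text
clock: 18.62
ee_pos: [0.4944, -0.1511, 0.2486]
ee_rot: [[0.008, 0.847, 0.532], [-0.015, 0.532, -0.847], [-1.0, -0.002, 0.017]]
force: [1.0, 0.4, 0.4]
width: 0.746
```

```bash
python3 st.py
```

```text
J [ 16.6  18.7  -8.5 106.9   4.3  54.1 -51.8] P [ 0.4944 -0.1511  0.2486] yaw -57.9 [ 0.008 -0.015 -1.   ]
```

step_arm --translation '[[0.4,-0.8,-2.5],[0.3,-0.5,-3.5],[0.1,-0.2,-3.5],[0,0,-2.5],[0,0,0]]' --dr '[[0.015,0.008,-0.12],[0,0,-0.12],[0,0,-0.08],[0,0,0],[0,0,0]]' --fingers '[0.25,0.25,0.25,0.25,0.25]'

```text
clock: 19.03
ee_pos: [0.4996, -0.1743, 0.1199]
ee_rot: [[-0.005, 0.977, 0.212], [-0.002, 0.212, -0.977], [-1.0, -0.005, 0.001]]
force: [-1.5, 0.2, -0.1]
width: 0.747
```

```bash
python3 st.py;python3 look.py s18 140,220,300,320
```

```text
J [ 15.3  30.2  -3.5 111.4   3.1  38.8 -67.9] P [ 0.4996 -0.1743  0.1199] yaw -77.8 [-0.005 -0.002 -1.   ]
19.0333 [ 0.4996 -0.1743  0.1199] [-0.005 -0.002 -1.   ] [ 0.212 -0.977  0.001] [-1.5  0.2 -0.1] 0.747
tcp px [227.89792172 243.74692437]
scale 4.875 tcp zoom [430.9398684  118.20375629]
```

View pics/s18_z.png

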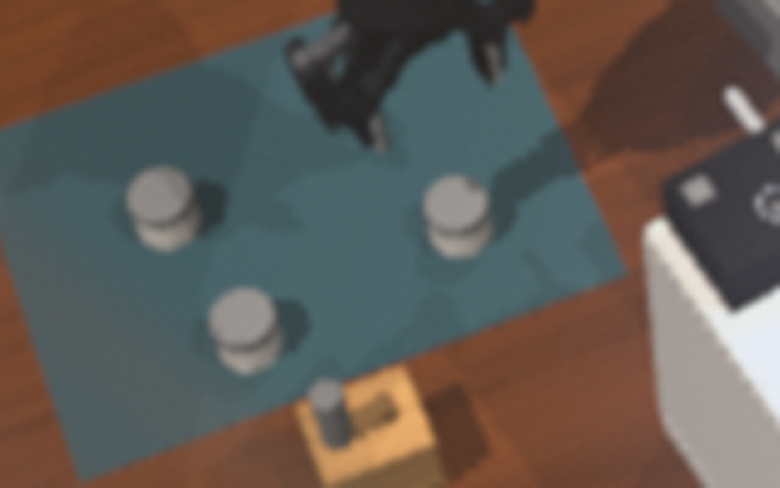

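step_arm --translation '[[0.4,0.1,-2],[0,0,-3],[0,0,-3],[0,0,-1],[0,0,0]]' --dr '[[0.002,-0.005,0.01],[0,0,0],[0,0,0],[0,0,0],[0,0,0]]' --fingers '[0.25,0.25,0.25,0.25,0.25]'

```text
clock: 19.5
ee_pos: [0.5096, -0.1754, 0.0389]
ee_rot: [[0.014, 0.974, 0.226], [-0.002, 0.226, -0.974], [-1.0, 0.013, 0.005]]
force: [-1.4, -0.2, 0.2]
width: 0.75
```

```bash
python3 st.py;python3 look.py s19 200,230,260,275
```

```text
J [ 15.1  38.3  -3.3 112.8   4.2  28.2 -68.1] P [ 0.5096 -0.1754  0.0389] yaw -76.9 [ 0.014 -0.002 -1.   ]
19.5 [ 0.5096 -0.1754  0.0389] [ 0.014 -0.002 -1.   ] [ 0.226 -0.974  0.005] [-1.4 -0.2  0.2] 0.75
tcp px [231.92230647 262.72541742]
scale 12.88888888888889 tcp zoom [417.88750564 428.23871337]
```

View pics/s19_z.png

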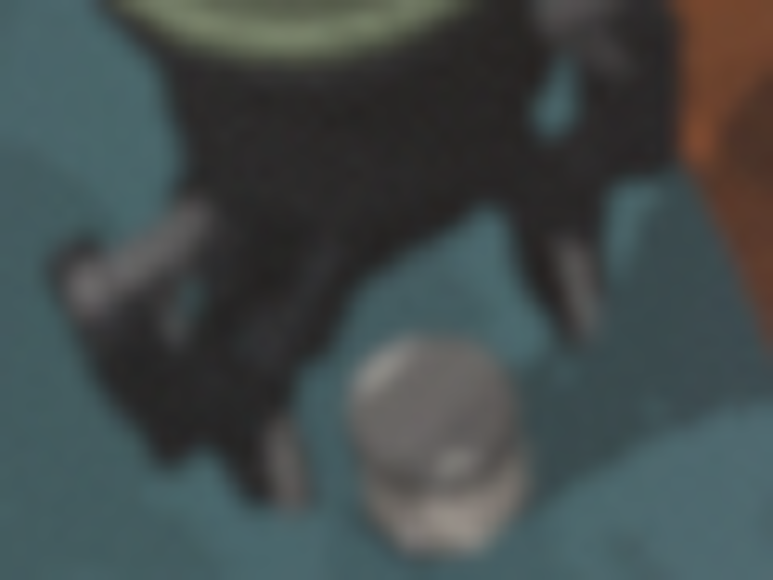

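step_arm --translation '[[-0.5,0.15,-1],[0,0,-1.2],[0,0,-0.9],[0,0,0]]' --dr '[[0.002,0.014,0],[0,0,0],[0,0,0],[0,0,0]]' --fingers '[0.25,0.25,0.25,0.25]' --newtons 25

```text
clock: 19.88
ee_pos: [0.5076, -0.1749, 0.0121]
ee_rot: [[0.006, 0.974, 0.226], [-0.002, 0.226, -0.974], [-1.0, 0.006, 0.003]]
force: [-0.5, -0.2, -0.2]
width: 0.746
```

step_arm --translation '[[0,0,0],[0,0,0],[0,0,0],[0,0,0],[0,0,0]]' --dr '[[0,0,0],[0,0,0],[0,0,0],[0,0,0],[0,0,0]]' --fingers '[0.4,0.5,0.6,0.7,0.7]'

```text
clock: 20.3
ee_pos: [0.508, -0.175, 0.0128]
ee_rot: [[0.007, 0.974, 0.226], [-0.002, 0.226, -0.974], [-1.0, 0.006, 0.004]]
force: [0.1, -0.5, -0.0]
width: 0.41
```

step_arm --translation '[[0,0,0],[0,0,-0.4],[0,0,-0.4],[0,0,0],[0,0,0]]' --dr '[[0,0,0],[0,0,0],[0,0,0],[0,0,0],[0,0,0]]' --fingers '[0.4,0.4,0.4,0.7,0.75]'

```text
clock: 20.72
ee_pos: [0.5084, -0.1752, 0.0046]
ee_rot: [[0.008, 0.974, 0.226], [-0.003, 0.226, -0.974], [-1.0, 0.007, 0.004]]
force: [-2.3, 1.0, 19.7]
width: 0.414
```

step_arm --translation '[[0,0,0],[0,0,1],[0,0,2],[0,0,3],[0,0,3.5]]' --dr '[[0,0,0],[0,0,0],[0,0,0],[0,0,0],[0,0,0]]' --fingers '[0.75,0.75,0.75,0.75,0.75]'

```text
clock: 21.13
ee_pos: [0.5042, -0.1737, 0.098]
ee_rot: [[-0.003, 0.974, 0.227], [0.0, 0.227, -0.974], [-1.0, -0.003, -0.001]]
force: [1.9, -0.0, -0.2]
width: 0.412
```

step_arm --translation '[[0,0,4],[0,0,4],[0,0.5,4],[0,1.5,4],[0,3,2]]' --dr '[[0,0,0],[0,0,0],[0,0,0],[0,0,0],[0,0,0]]' --fingers '[0.75,0.75,0.75,0.75,0.75]'

```text
clock: 21.55
ee_pos: [0.501, -0.1284, 0.2877]
ee_rot: [[-0.001, 0.975, 0.22], [-0.001, 0.22, -0.975], [-1.0, -0.001, 0.001]]
force: [0.7, 0.2, -0.1]
width: 0.416
```

step_arm --translation '[[0.5,3.5,0],[1,3.5,0],[1.5,3.5,0],[2,3.5,0],[1.5,2,0]]' --dr '[[0,0,0],[0,0,0],[0,0,0],[0,0,0],[0,0,0]]' --fingers '[0.75,0.75,0.75,0.75,0.75]'

```text
clock: 21.97
ee_pos: [0.5655, 0.0381, 0.3]
ee_rot: [[0.013, 0.977, 0.215], [-0.003, 0.215, -0.977], [-1.0, 0.012, 0.005]]
force: [0.7, 0.1, -0.2]
width: 0.411
```

```bash
python3 st.py
```

```text
J [ -3.3  20.5  -9.   96.1   3.8  63.  -91. ] P [0.5655 0.0381 0.3   ] yaw -77.6 [ 0.013 -0.003 -1.   ]
```

Next target is (0.586, 0.062). I'll lower to z 0.23 and look.

step_arm --translation '[[1.2,1.4,-1.5],[0.5,0.6,-2],[0,0,-2],[0,0,-0.5],[0,0,0]]' --dr '[[0.003,0.013,0.01],[0,0,0],[0,0,0],[0,0,0],[0,0,0]]' --fingers '[0.75,0.75,0.75,0.75,0.75]'

```text
clock: 22.38
ee_pos: [0.5842, 0.0671, 0.2415]
ee_rot: [[0.003, 0.972, 0.234], [0.003, 0.234, -0.972], [-1.0, 0.003, -0.003]]
force: [-0.9, -0.7, -0.4]
width: 0.415
```

```bash
python3 st.py;python3 look.py s20 260,150,360,225;python3 look.py t20 260,170,360,245 top
```

```text
J [ -5.5  26.   -9.4  96.6   4.7  57.6 -93. ] P [0.5842 0.0671 0.2415] yaw -76.5 [ 0.003  0.003 -1.   ]
22.3833 [0.5842 0.0671 0.2415] [ 0.003  0.003 -1.   ] [ 0.234 -0.972 -0.003] [-0.9 -0.7 -0.4] 0.415
tcp px [325.71077531 210.33009509]
scale 7.733333333333333 tcp zoom [512.02999577 470.41940201]
22.4333 [0.5843 0.0669 0.2419] [ 0.003  0.003 -1.   ] [ 0.234 -0.972 -0.002] [-0.6  0.5 -0.6] 0.41
tcp px [312.92970588 230.06691681]
scale 7.733333333333333 tcp zoom [413.18972547 468.38415664]
```

View pics/s20_z.png

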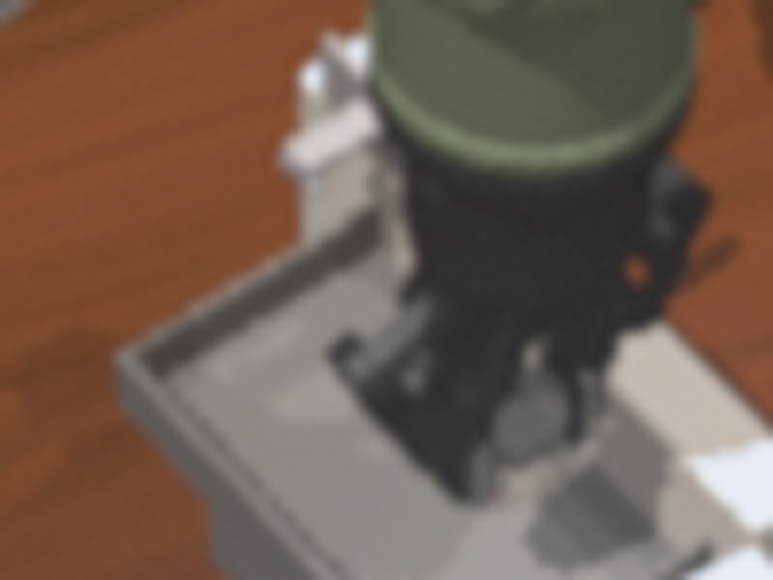

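View pics/t20_z.png

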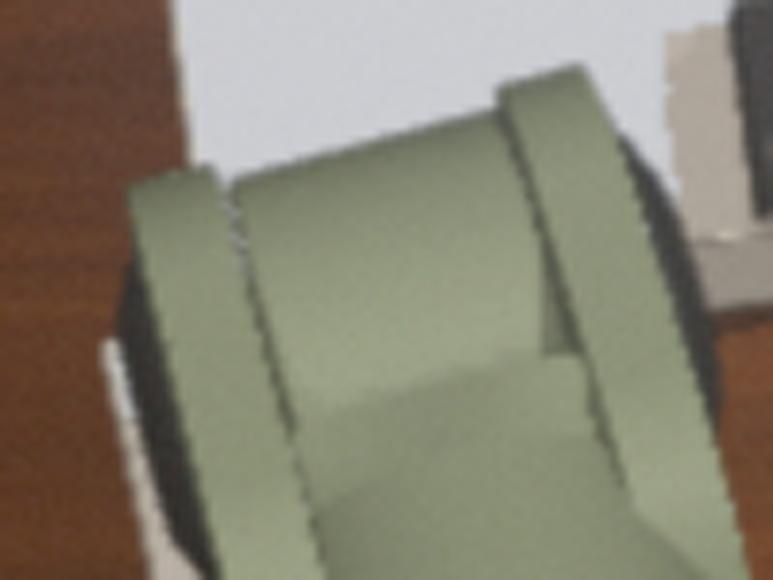

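step_arm --translation '[[0.1,-0.6,-1.5],[0,0,-2],[0,0,-1.2],[0,0,-0.4],[0,0,0]]' --dr '[[0,0,0],[0,0,0],[0,0,0],[0,0,0],[0,0,0]]' --fingers '[0.75,0.75,0.75,0.75,0.75]'

```text
clock: 22.9
ee_pos: [0.5878, 0.0585, 0.197]
ee_rot: [[0.013, 0.973, 0.23], [0.004, 0.23, -0.973], [-1.0, 0.014, -0.001]]
force: [0.6, -0.1, -0.7]
width: 0.415
```

step_arm --translation '[[-0.1,0.2,-0.5],[0,0,-0.5],[0,0,-0.3],[0,0,0]]' --dr '[[-0.004,0.013,0],[0,0,0],[0,0,0],[0,0,0]]' --fingers '[0.75,0.75,0.75,0.75]'

```text
clock: 23.23
ee_pos: [0.5878, 0.0608, 0.1856]
ee_rot: [[0.002, 0.973, 0.23], [-0.0, 0.23, -0.973], [-1.0, 0.002, 0.001]]
force: [-0.4, 0.6, 0.2]
width: 0.414
```

step_arm --translation '[[0,0,-0.25],[0,0,0]]' --dr '[[0,0,0],[0,0,0]]' --fingers '[0.75,0.75]'

```text
clock: 23.4
ee_pos: [0.5879, 0.061, 0.1832]
ee_rot: [[0.002, 0.973, 0.23], [-0.0, 0.23, -0.973], [-1.0, 0.002, 0.001]]
force: [-0.3, 0.0, 0.2]
width: 0.412
```

step_arm --translation '[[0,0,-0.15],[0,0,0]]' --dr '[[0,0,0],[0,0,0]]' --fingers '[0.75,0.75]'

```text
clock: 23.57
ee_pos: [0.588, 0.061, 0.1818]
ee_rot: [[0.002, 0.973, 0.23], [-0.0, 0.23, -0.973], [-1.0, 0.002, 0.001]]
force: [-0.7, 0.1, -0.7]
width: 0.412
```

step_arm --translation '[[0,0,-0.15],[0,0,0]]' --dr '[[0,0,0],[0,0,0]]' --fingers '[0.75,0.75]'

```text
clock: 23.73
ee_pos: [0.5881, 0.061, 0.1803]
ee_rot: [[0.003, 0.973, 0.23], [-0.0, 0.23, -0.973], [-1.0, 0.003, 0.001]]
force: [-0.1, 0.2, -0.4]
width: 0.41
```

Release now, opening slowly to about 50 mm.

step_arm --translation '[[0,0,-0.05],[0,0,0],[0,0,0],[0,0,0],[0,0,1]]' --dr '[[0,0,0],[0,0,0],[0,0,0],[0,0,0],[0,0,0]]' --fingers '[0.55,0.5,0.42,0.42,0.42]'

```text
clock: 24.15
ee_pos: [0.5874, 0.0609, 0.1888]
ee_rot: [[0.001, 0.973, 0.23], [-0.001, 0.23, -0.973], [-1.0, 0.0, 0.001]]
force: [-0.0, -0.5, -0.4]
width: 0.578
```

step_arm --translation '[[0,0,2.5],[0,0,3.5],[-1,-2,3.5],[-1,-3.5,0],[-1,-4,0]]' --dr '[[0,0,0],[0,0,0],[0,0,0],[0,0,0],[0,0,0]]' --fingers '[0.42,0.42,0.3,0.25,0.25]'

```text
clock: 24.57
ee_pos: [0.5571, -0.0276, 0.2919]
ee_rot: [[0.002, 0.97, 0.242], [0.003, 0.242, -0.97], [-1.0, 0.003, -0.003]]
force: [1.0, -1.5, -0.8]
width: 0.752
```

step_arm --translation '[[-0.5,-4,0],[0,-4,0],[0,-4,0],[0,-4,0],[0,-3,0]]' --dr '[[0,0,0],[0,0,0],[0,0,0],[0,0,0],[0,0,0]]' --fingers '[0.25,0.25,0.25,0.25,0.25]'

```text
clock: 24.98
ee_pos: [0.549, -0.2268, 0.3]
ee_rot: [[0.011, 0.97, 0.244], [0.002, 0.244, -0.97], [-1.0, 0.011, 0.001]]
force: [0.3, 0.8, 0.6]
width: 0.749
```

```bash
python3 st.py;python3 look.py s21 120,160,360,340;python3 look.py t21 240,150,500,345 top
```

```text
J [ 19.8  23.1  -4.1  92.1   1.5  64.3 -60.5] P [ 0.549  -0.2268  0.3   ] yaw -75.9 [ 0.011  0.002 -1.   ]
24.9833 [ 0.549  -0.2268  0.3   ] [ 0.011  0.002 -1.   ] [ 0.244 -0.97   0.001] [0.3 0.8 0.6] 0.749
tcp px [205.43364432 225.83272899]
scale 3.2222222222222223 tcp zoom [276.89729836 213.73879341]
25.0333 [ 0.5481 -0.2328  0.2999] [ 0.01  -0.001 -1.   ] [ 0.239 -0.971  0.004] [-4.5 -6.7 -1.3] 0.756
tcp px [449.47751681 247.74957306]
scale 2.9743589743589745 tcp zoom [624.54851154 292.22949935]
```

View pics/s21_z.png

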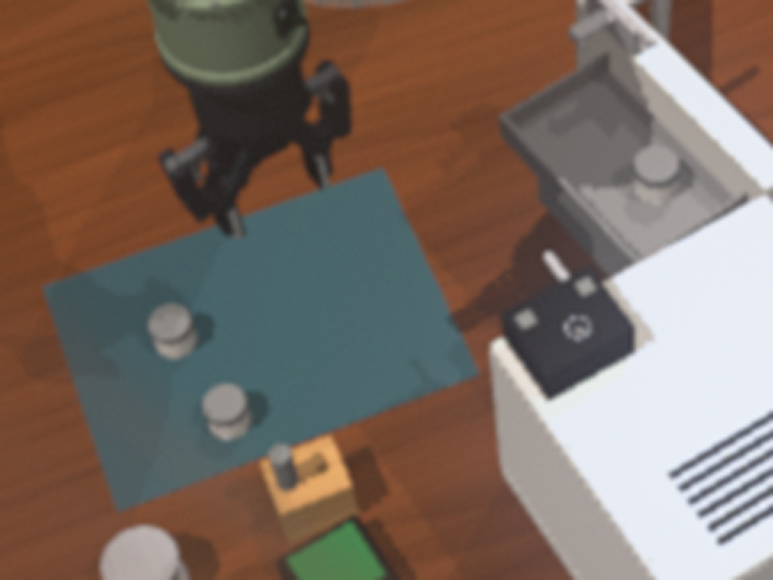

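View pics/t21_z.png

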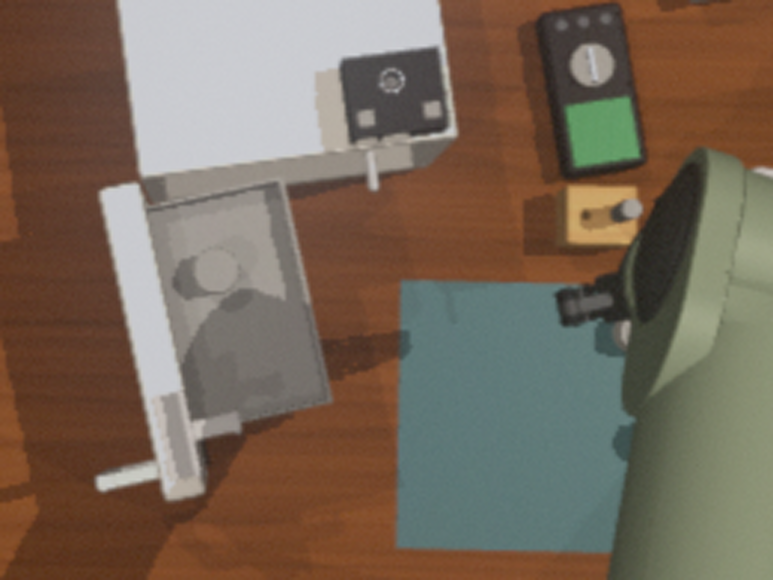

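step_arm --translation '[[-0.6,-1.5,-2],[-0.6,-2,-3],[-0.4,-2,-3.5],[0,-1,-3.5],[0,0,-3.5]]' --dr '[[-0.002,0.01,0],[0,0,0],[0,0,0],[0,0,0],[0,0,0]]' --fingers '[0.25,0.25,0.25,0.25,0.25]'

```text
clock: 25.5
ee_pos: [0.5358, -0.2986, 0.1514]
ee_rot: [[0.017, 0.971, 0.239], [-0.008, 0.239, -0.971], [-1.0, 0.014, 0.011]]
force: [1.2, -0.9, -0.2]
width: 0.75
```

```bash
python3 st.py
```

```text
J [ 25.7  33.5  -3.1  98.5   2.4  47.  -54.6] P [ 0.5358 -0.2986  0.1514] yaw -76.2 [ 0.017 -0.008 -1.   ]
```

step_arm --translation '[[-0.6,-0.5,-2],[-0.2,0,-3],[0,0,-2.5],[0,0,-1],[0,0,0]]' --dr '[[0.008,0.017,0],[0,0,0],[0,0,0],[0,0,0],[0,0,0]]' --fingers '[0.25,0.25,0.25,0.25,0.25]'

```text
clock: 25.92
ee_pos: [0.5254, -0.3025, 0.0593]
ee_rot: [[-0.006, 0.971, 0.238], [0.004, 0.238, -0.971], [-1.0, -0.005, -0.006]]
force: [-0.4, 0.1, -0.3]
width: 0.752
```

```bash
python3 st.py; python3 look.py s22 160,255,220,300
```

```text
J [ 26.4  41.   -3.  101.    3.   38.5 -54.4] P [ 0.5254 -0.3025  0.0593] yaw -76.2 [-0.006  0.004 -1.   ]
25.9167 [ 0.5254 -0.3025  0.0593] [-0.006  0.004 -1.   ] [ 0.238 -0.971 -0.006] [-0.4  0.1 -0.3] 0.752
tcp px [187.78573656 280.24324337]
scale 12.88888888888889 tcp zoom [364.57171565 331.8018034 ]
```

View pics/s22_z.png

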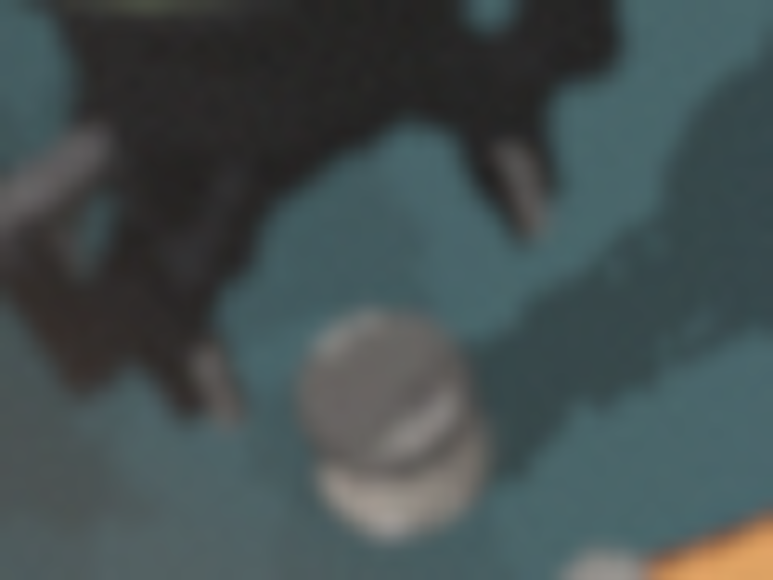

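step_arm --translation '[[-0.1,-0.25,-1.5],[0,0,-1.5],[0,0,-1.1],[0,0,-0.3],[0,0,0]]' --dr '[[-0.004,-0.006,0],[0,0,0],[0,0,0],[0,0,0],[0,0,0]]' --fingers '[0.25,0.25,0.25,0.25,0.25]'

```text
clock: 26.38
ee_pos: [0.5292, -0.306, 0.021]
ee_rot: [[0.009, 0.971, 0.239], [-0.003, 0.239, -0.971], [-1.0, 0.007, 0.005]]
force: [0.1, 0.1, -0.3]
width: 0.749
```

step_arm --translation '[[-0.3,0.1,-0.8],[0,0,-0.4],[0,0,0],[0,0,0],[0,0,0]]' --dr '[[0.003,0.009,0],[0,0,0],[0,0,0],[0,0,0],[0,0,0]]' --fingers '[0.25,0.3,0.4,0.55,0.7]'

```text
clock: 26.8
ee_pos: [0.527, -0.3051, 0.0097]
ee_rot: [[0.0, 0.971, 0.239], [-0.001, 0.239, -0.971], [-1.0, -0.0, 0.001]]
force: [0.1, 0.2, -0.8]
width: 0.411
```

step_arm --translation '[[0,0,0],[0,0,0],[0,0,0]]' --dr '[[0,0,0],[0,0,0],[0,0,0]]' --fingers '[0.75,0.75,0.75]'

```text
clock: 27.05
ee_pos: [0.5272, -0.3052, 0.0102]
ee_rot: [[0.001, 0.971, 0.239], [-0.001, 0.239, -0.971], [-1.0, 0.0, 0.001]]
force: [0.5, -0.3, -0.4]
width: 0.418
```

step_arm --translation '[[0,0,2],[0,0,3.5],[0,0,4],[0,0,4],[0,0,4]]' --dr '[[0,0,0],[0,0,0],[0,0,0],[0,0,0],[0,0,0]]' --fingers '[0.75,0.75,0.75,0.75,0.75]'

```text
clock: 27.47
ee_pos: [0.5216, -0.3021, 0.1831]
ee_rot: [[-0.013, 0.971, 0.24], [0.006, 0.24, -0.971], [-1.0, -0.011, -0.009]]
force: [0.9, -0.3, -1.0]
width: 0.413
```

step_arm --translation '[[-0.3,1.5,4],[-0.3,3,2],[-0.3,4,0],[0,4,0],[0,4,0]]' --dr '[[0,0,0],[0,0,0],[0,0,0],[0,0,0],[0,0,0]]' --fingers '[0.75,0.75,0.75,0.75,0.75]'

```text
clock: 27.88
ee_pos: [0.5128, -0.1432, 0.2541]
ee_rot: [[0.002, 0.974, 0.226], [-0.003, 0.226, -0.974], [-1.0, 0.001, 0.003]]
force: [0.8, -0.6, -0.6]
width: 0.413
```

step_arm --translation '[[0.3,4,0],[0.3,4,0],[0.5,4,0],[0.5,3,0],[0.2,1.5,0]]' --dr '[[0,0,0],[0,0,0],[0,0,0],[0,0,0],[0,0,0]]' --fingers '[0.75,0.75,0.75,0.75,0.75]'

```text
clock: 28.3
ee_pos: [0.5288, 0.0341, 0.2567]
ee_rot: [[0.006, 0.973, 0.23], [-0.002, 0.23, -0.973], [-1.0, 0.006, 0.003]]
force: [0.7, -0.3, -0.7]
width: 0.412
```

```bash
python3 st.py
```

```text
J [ -2.9  19.6  -9.4 104.3   4.   56.1 -90.7] P [0.5288 0.0341 0.2567] yaw -76.7 [ 0.006 -0.002 -1.   ]
```

step_arm --translation '[[0.6,0.9,0],[0.2,0.3,-1.5],[0,0,-2],[0,0,-1],[0,0,0]]' --dr '[[0.002,0.006,0],[0,0,0],[0,0,0],[0,0,0],[0,0,0]]' --fingers '[0.75,0.75,0.75,0.75,0.75]'

```text
clock: 28.72
ee_pos: [0.5395, 0.0503, 0.2128]
ee_rot: [[0.004, 0.972, 0.235], [0.001, 0.235, -0.972], [-1.0, 0.004, -0.001]]
force: [-2.0, 1.9, 7.0]
width: 0.407
```

```bash
python3 st.py; python3 look.py s23 260,150,360,225
```

```text
J [ -4.4  23.7  -9.6 105.3   4.9  51.2 -92.6] P [0.5395 0.0503 0.2128] yaw -76.4 [ 0.004  0.001 -1.   ]
28.7167 [0.5395 0.0503 0.2128] [ 0.004  0.001 -1.   ] [ 0.235 -0.972 -0.001] [-2.   1.9  7. ] 0.407
tcp px [312.09230147 206.16772389]
scale 7.733333333333333 tcp zoom [406.71379803 438.23039808]
```

View pics/s23_z.png

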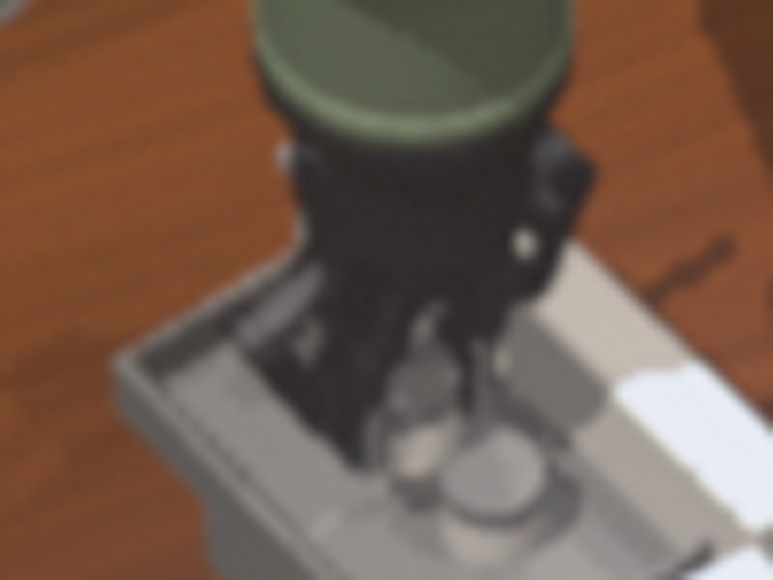

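```bash
python3 - <<'E'
from h import *
s=load('s23'); print(robot.sense()['force'].round(1), onz(s,314.5,198.6,.2366), onz(s,323.5,210.9,.209),onz(s,260+425/7.733-.5,150+470/7.733-.5,.2026))
cv2.imwrite('pics/s23b.png',cv2.resize(s['img'][190:220,295:345,::-1],None,fx=15,fy=15,interpolation=2))
E
```

```text
[-0.4  0.9 -0. ] [0.53617481 0.05829967 0.2366    ] [0.56257081 0.07200283 0.209     ] [0.54718383 0.05364395 0.2026    ]
```

View pics/s23b.png

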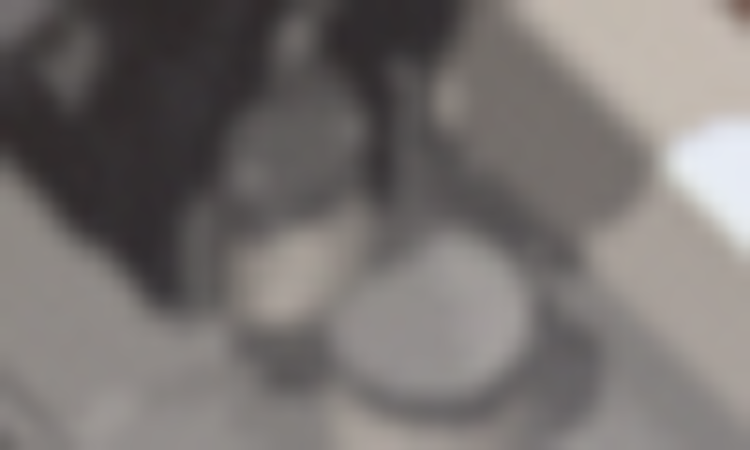

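```bash
python3 - <<'E'
from h import *
t=load('t21'); print(onz(t,310.8,240.9,.209))
s=load('s21'); print(onz(s,120+657/3.2222-.5,160+165/3.2222-.5,.209))
E
```

```text
[0.56127104 0.07143554 0.209     ]
[0.56191167 0.07202102 0.209     ]
```

step_arm --translation '[[-1,-0.5,0.3],[-0.9,-0.5,0],[-0.1,0,-0.5],[0,0,-0.5],[0,0,0]]' --dr '[[0,0.004,0],[0,0,0],[0,0,0],[0,0,0],[0,0,0]]' --fingers '[0.75,0.75,0.75,0.75,0.75]'

```text
clock: 29.18
ee_pos: [0.5178, 0.0358, 0.2056]
ee_rot: [[-0.001, 0.973, 0.23], [0.001, 0.23, -0.973], [-1.0, -0.001, -0.001]]
force: [-0.2, -0.6, -1.6]
width: 0.414
```

step_arm --translation '[[0,0.3,-0.8],[0,0,-0.7],[0,0,-0.3],[0,0,0]]' --dr '[[0,0,0],[0,0,0],[0,0,0],[0,0,0]]' --fingers '[0.75,0.75,0.75,0.75]'

```text
clock: 29.52
ee_pos: [0.5179, 0.0393, 0.1851]
ee_rot: [[-0.002, 0.973, 0.23], [0.001, 0.23, -0.973], [-1.0, -0.001, -0.001]]
force: [0.8, -0.7, -0.9]
width: 0.41
```

```bash
python3 look.py s24 270,160,350,220
```

```text
29.5167 [0.5179 0.0393 0.1851] [-0.002  0.001 -1.   ] [ 0.23  -0.973 -0.001] [ 0.8 -0.7 -0.9] 0.41
tcp px [304.74186588 207.71911601]
scale 9.666666666666666 tcp zoom [340.67137014 466.11812139]
```

View pics/s24_z.png

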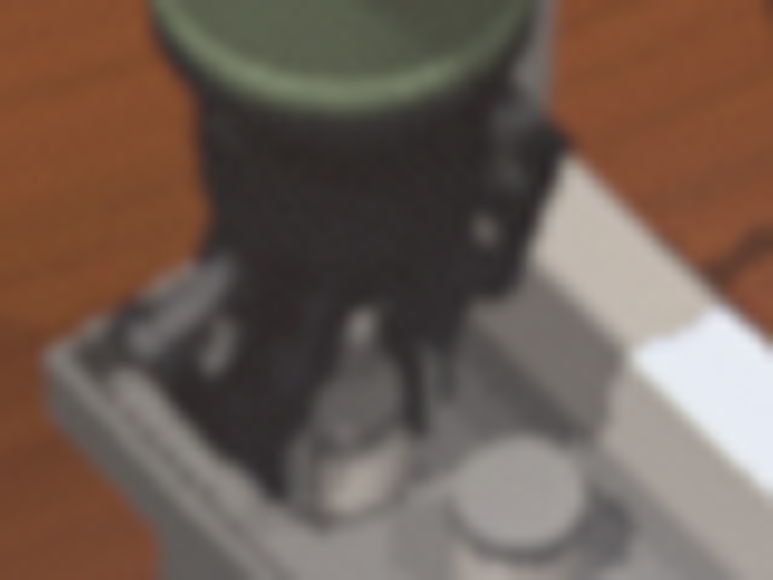

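step_arm --translation '[[0,0,-0.12],[0,0,0]]' --dr '[[0,0,0],[0,0,0]]' --fingers '[0.75,0.75]'

```text
clock: 29.73
ee_pos: [0.518, 0.0394, 0.184]
ee_rot: [[-0.002, 0.973, 0.23], [0.001, 0.23, -0.973], [-1.0, -0.001, -0.001]]
force: [0.5, 0.1, -0.6]
width: 0.413
```

step_arm --translation '[[0,0,-0.12],[0,0,0]]' --dr '[[0,0,0],[0,0,0]]' --fingers '[0.75,0.75]'

```text
clock: 29.9
ee_pos: [0.5182, 0.0395, 0.1829]
ee_rot: [[-0.001, 0.973, 0.23], [0.001, 0.23, -0.973], [-1.0, -0.001, -0.001]]
force: [0.4, -0.5, 0.1]
width: 0.41
```

step_arm --translation '[[0,0,-0.12],[0,0,0]]' --dr '[[0,0,0],[0,0,0]]' --fingers '[0.75,0.75]'

```text
clock: 30.07
ee_pos: [0.5185, 0.0395, 0.182]
ee_rot: [[-0.0, 0.973, 0.23], [0.001, 0.23, -0.973], [-1.0, -0.0, -0.001]]
force: [-0.6, 0.1, -0.1]
width: 0.41
```

step_arm --translation '[[0,0,-0.12],[0,0,0]]' --dr '[[0,0,0],[0,0,0]]' --fingers '[0.75,0.75]'

```text
clock: 30.23
ee_pos: [0.519, 0.0396, 0.1815]
ee_rot: [[0.001, 0.973, 0.23], [0.001, 0.23, -0.973], [-1.0, 0.001, -0.001]]
force: [-2.0, -1.4, 1.9]
width: 0.413
```

step_arm --translation '[[0,0,0],[0,0,0],[0,0,0],[0,0,0]]' --dr '[[0,0,0],[0,0,0],[0,0,0],[0,0,0]]' --fingers '[0.54,0.5,0.46,0.46]'

```text
clock: 30.57
ee_pos: [0.5192, 0.0395, 0.1817]
ee_rot: [[0.002, 0.973, 0.23], [0.001, 0.23, -0.973], [-1.0, 0.002, -0.001]]
force: [0.3, -0.1, -0.5]
width: 0.541
```

```bash
python3 look.py s25 270,160,350,220
```

```text
30.5667 [0.5192 0.0395 0.1817] [ 0.002  0.001 -1.   ] [ 0.23  -0.973 -0.001] [ 0.3 -0.1 -0.5] 0.541
tcp px [305.04165023 208.83482021]
scale 9.666666666666666 tcp zoom [343.5692856  476.90326207]
```

View pics/s25_z.png

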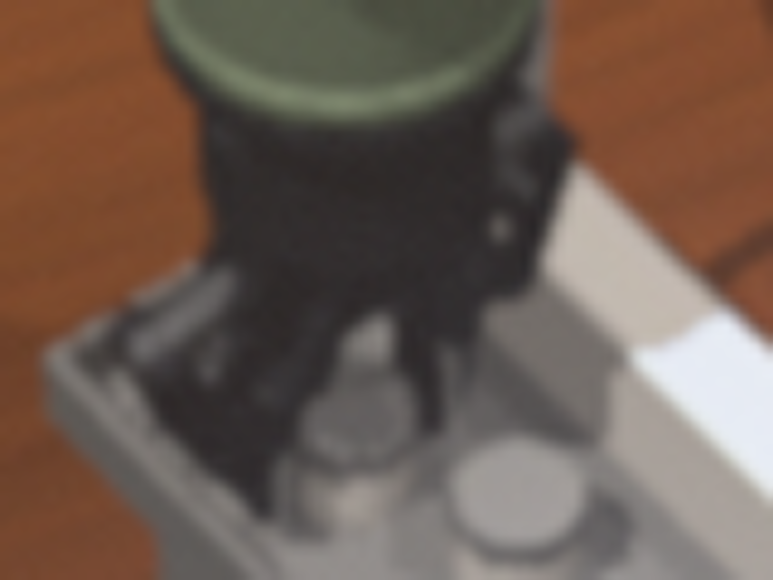

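Jar B stands at about (358,415) in this crop. I'll lift straight up and look at everything again.

step_arm --translation '[[0,0,1],[0,0,2],[0,0,3],[0,0,3.5],[0,-1.5,2]]' --dr '[[0,0,0],[0,0,0],[0,0,0],[0,0,0],[0,0,0]]' --fingers '[0.46,0.46,0.46,0.46,0.25]'

```text
clock: 31.03
ee_pos: [0.5159, 0.0266, 0.2993]
ee_rot: [[-0.007, 0.972, 0.234], [0.001, 0.234, -0.972], [-1.0, -0.007, -0.003]]
force: [1.1, 0.5, 0.5]
width: 0.666
```

step_arm --translation '[[-0.3,-4,0],[-0.6,-4,0],[-1,-4,0],[-1,-4,0],[-1,-4,0]]' --dr '[[0,0,0],[0,0,0],[0,0,0],[0,0,0],[0,0,0]]' --fingers '[0.25,0.25,0.25,0.25,0.25]'

```text
clock: 31.45
ee_pos: [0.4783, -0.1725, 0.3097]
ee_rot: [[0.006, 0.969, 0.246], [0.004, 0.246, -0.969], [-1.0, 0.007, -0.002]]
force: [0.4, -0.4, -0.0]
width: 0.748
```

step_arm --translation '[[-1,-3.5,0],[-1,-3.5,0],[-0.5,-2,0],[0,0,0]]' --dr '[[0,0,0],[0,0,0],[0,0,0],[0,0,0]]' --fingers '[0.25,0.25,0.25,0.25]'

```text
clock: 31.78
ee_pos: [0.4475, -0.2747, 0.3136]
ee_rot: [[0.009, 0.971, 0.238], [0.001, 0.238, -0.971], [-1.0, 0.008, 0.001]]
force: [-0.8, 0.0, -0.1]
width: 0.746
```

```bash
python3 st.py;python3 look.py s26 120,160,360,340;python3 look.py t26 240,150,500,345 top
```

```text
J [ 25.2  15.7   0.  100.9  -0.3  62.9 -50.9] P [ 0.4475 -0.2747  0.3136] yaw -76.3 [ 0.009  0.001 -1.   ]
31.7833 [ 0.4475 -0.2747  0.3136] [ 0.009  0.001 -1.   ] [ 0.238 -0.971  0.001] [-0.8  0.  -0.1] 0.746
tcp px [171.55617368 197.11147195]
scale 3.2222222222222223 tcp zoom [167.73655963 121.19252074]
31.8333 [ 0.4481 -0.2732  0.3137] [ 0.009  0.001 -1.   ] [ 0.238 -0.971  0.001] [-0.7 -1.2  0.6] 0.75
tcp px [469.2594199  294.28258683]
scale 2.9743589743589745 tcp zoom [683.38699253 430.63538648]
```

View pics/s26_z.png

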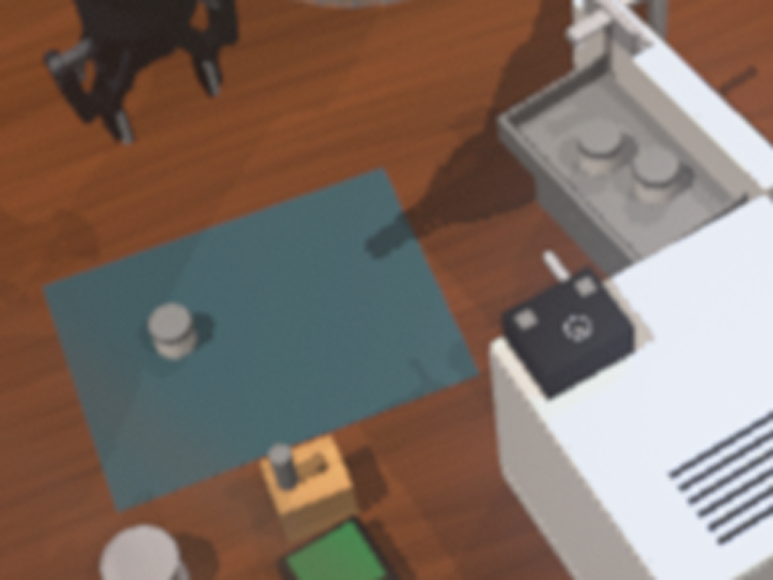

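View pics/t26_z.png

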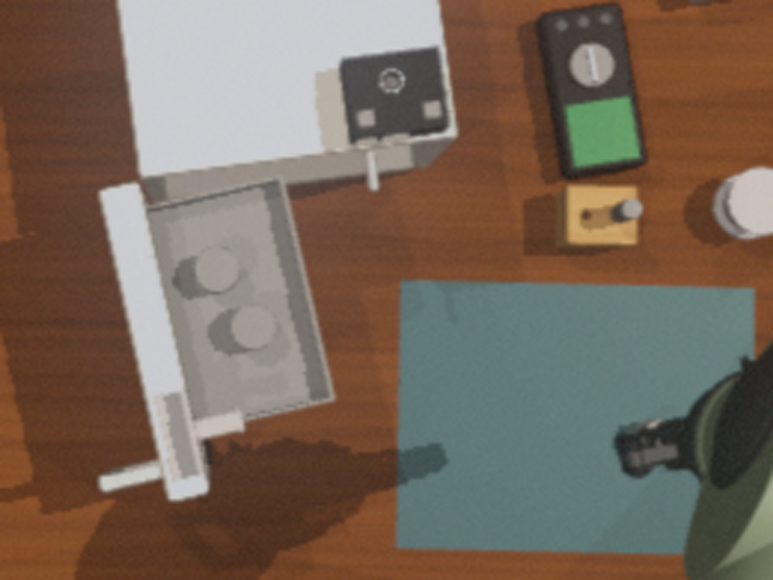

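```bash
python3 - <<'E'
from h import *
t=load('t26');s=load('s26');f=2.97436;g=3.2222
c=np.array([.537,.050]);a=np.radians(13.5);u=np.array([np.cos(a),np.sin(a)]);w=np.array([np.sin(a),-np.cos(a)])
for n,p,q in(('A',(213,270),(657,165)),('B',(252,327),(601,140))):
    P=onz(t,240+p[0]/f-.5,150+p[1]/f-.5,.209)[:2];Q=onz(s,120+q[0]/g-.5,160+q[1]/g-.5,.209)[:2];m=(P+Q)/2
    print(n,P.round(4),Q.round(4),'s,w',((m-c)@u).round(4),((m-c)@w).round(4))
for n,p in(('hO',(282,182)),('hI',(150,208)),('fO',(332,400)),('fI',(200,425))):
    P=onz(t,240+p[0]/f-.5,150+p[1]/f-.5,.199)[:2];print(n,P.round(4),((P-c)@u).round(4),((P-c)@w).round(4))
print('C',onz(s,120+171/g-.5,160+322/g-.5,.034))
print('strike',onz(t,240+222/f-.5,150+424/f-.5,.245), onz(s,120+590/g-.5,160+27/g-.5,.245),tri(t,(240+240/f-.5,150+424/f-.5),s,(120+573/g-.5,160+34/g-.5)))
E
```

```text
A [0.5627 0.0707] [0.5619 0.072 ] s,w 0.0296 -0.0149
B [0.5187 0.0391] [0.5212 0.0414] s,w -0.0188 0.0055
hO [0.6345 0.0177] 0.0873 0.0541
hI [0.6114 0.1219] 0.0891 -0.0525
fO [ 0.463  -0.0253] -0.0895 0.0559
fI [0.4411 0.0781] -0.0867 -0.0497
C [ 0.43026667 -0.32006568  0.034     ]
strike [0.44357042 0.06084948 0.245     ] [0.43761772 0.0688129  0.245     ] (array([0.44482777, 0.04883738, 0.25377994]), [np.float64(0.0017354514627915772), np.float64(0.001735451462791402)])
```

step_arm --translation '[[-0.6,-1.5,-2.5],[-0.5,-1.5,-3.5],[-0.4,-1,-4],[0,0,-4],[0,0,-3.5]]' --dr '[[0,0.009,0],[0,0,0],[0,0,0],[0,0,0],[0,0,0]]' --fingers '[0.25,0.25,0.25,0.25,0.25]'

```text
clock: 32.3
ee_pos: [0.4407, -0.3076, 0.1424]
ee_rot: [[0.017, 0.968, 0.25], [-0.003, 0.25, -0.968], [-1.0, 0.016, 0.007]]
force: [1.6, -0.5, 0.3]
width: 0.744
```

```bash
python3 st.py
```

```text
J [ 28.8  28.4  -0.  110.4  -0.5  40.3 -46.4] P [ 0.4407 -0.3076  0.1424] yaw -75.5 [ 0.017 -0.003 -1.   ]
```

step_arm --translation '[[-0.8,-1.2,-2],[-0.2,-0.3,-2.5],[0,0,-2],[0,0,-1],[0,0,0]]' --dr '[[0.003,0.017,-0.01],[0,0,0],[0,0,0],[0,0,0],[0,0,0]]' --fingers '[0.25,0.25,0.25,0.25,0.25]'

```text
clock: 32.72
ee_pos: [0.4317, -0.3137, 0.0588]
ee_rot: [[-0.006, 0.968, 0.249], [0.009, 0.249, -0.968], [-1.0, -0.004, -0.01]]
force: [0.2, -0.1, -0.1]
width: 0.755
```

```bash
python3 st.py; python3 look.py s27 140,230,200,275
```

```text
J [ 30.   36.5  -0.2 112.2  -0.2  31.9 -45.6] P [ 0.4317 -0.3137  0.0588] yaw -75.6 [-0.006  0.009 -1.   ]
32.7167 [ 0.4317 -0.3137  0.0588] [-0.006  0.009 -1.   ] [ 0.249 -0.968 -0.01 ] [ 0.2 -0.1 -0.1] 0.755
tcp px [173.31805799 254.30055561]
scale 12.88888888888889 tcp zoom [435.87719186 319.6516056 ]
```

View pics/s27_z.png

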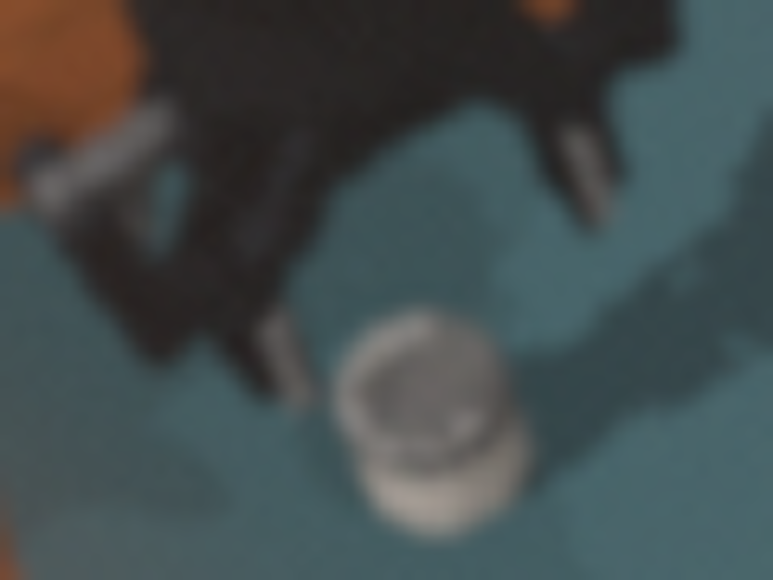

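step_arm --translation '[[-0.1,-0.8,0],[0,0,-1.5],[0,0,-1.5],[0,0,-1],[0,0,0]]' --dr '[[-0.009,-0.006,0],[0,0,0],[0,0,0],[0,0,0],[0,0,0]]' --fingers '[0.25,0.25,0.25,0.25,0.25]'

```text
clock: 33.18
ee_pos: [0.436, -0.3244, 0.0256]
ee_rot: [[0.012, 0.968, 0.252], [-0.008, 0.252, -0.968], [-1.0, 0.009, 0.011]]
force: [-0.9, 0.2, 1.1]
width: 0.748
```

step_arm --translation '[[-0.4,0.1,-0.8],[0,0,-0.8],[0,0,0],[0,0,0],[0,0,0]]' --dr '[[0.008,0.012,0],[0,0,0],[0,0,0],[0,0,0],[0,0,0]]' --fingers '[0.25,0.3,0.4,0.55,0.7]'

```text
clock: 33.6
ee_pos: [0.4329, -0.3245, 0.0111]
ee_rot: [[0.001, 0.968, 0.252], [-0.001, 0.252, -0.968], [-1.0, 0.001, 0.002]]
force: [0.2, -0.1, -0.9]
width: 0.412
```

step_arm --translation '[[0,0,0],[0,0,0],[0,0,0]]' --dr '[[0,0,0],[0,0,0],[0,0,0]]' --fingers '[0.75,0.75,0.75]'

```text
clock: 33.85
ee_pos: [0.4332, -0.3247, 0.0117]
ee_rot: [[0.002, 0.968, 0.252], [-0.002, 0.252, -0.968], [-1.0, 0.002, 0.002]]
force: [0.6, -0.2, -0.2]
width: 0.411
```

step_arm --translation '[[0,0,2],[0,0,3.5],[0,0,4],[0,0,4],[0,1,4]]' --dr '[[0,0,0],[0,0,0],[0,0,0],[0,0,0],[0,0,0]]' --fingers '[0.75,0.75,0.75,0.75,0.75]'

```text
clock: 34.27
ee_pos: [0.4282, -0.3127, 0.1852]
ee_rot: [[-0.009, 0.968, 0.251], [0.005, 0.251, -0.968], [-1.0, -0.008, -0.007]]
force: [0.2, -0.2, 0.2]
width: 0.412
```

step_arm --translation '[[0.2,2,4],[0.5,3.5,3],[1,3.7,2],[1,3.7,0],[1,3.7,0]]' --dr '[[0,0,0],[0,0,0],[0,0,0],[0,0,0],[0,0,0]]' --fingers '[0.75,0.75,0.75,0.75,0.75]'

```text
clock: 34.68
ee_pos: [0.4636, -0.1553, 0.2806]
ee_rot: [[0.004, 0.971, 0.239], [-0.002, 0.239, -0.971], [-1.0, 0.003, 0.003]]
force: [0.9, 0.2, -1.1]
width: 0.413
```

step_arm --translation '[[1,3.7,0],[1,3.7,0],[1,3.7,0],[1,3.7,0],[1,3,0]]' --dr '[[0,0,0],[0,0,0],[0,0,0],[0,0,0],[0,0,0]]' --fingers '[0.75,0.75,0.75,0.75,0.75]'

```text
clock: 35.1
ee_pos: [0.5139, 0.0328, 0.2839]
ee_rot: [[0.01, 0.971, 0.239], [-0.003, 0.239, -0.971], [-1.0, 0.009, 0.005]]
force: [1.5, -0.3, -0.1]
width: 0.412
```

```bash
python3 st.py
```

```text
J [ -3.1  16.5  -9.1 104.5   3.3  58.8 -89.8] P [0.5139 0.0328 0.2839] yaw -76.2 [ 0.01  -0.003 -1.   ]
```

step_arm --translation '[[2,0.5,0],[2.5,0.6,0],[2.5,0.6,0],[1,0.2,-1],[0,0,-1]]' --dr '[[0.003,0.01,0],[0,0,0],[0,0,0],[0,0,0],[0,0,0]]' --fingers '[0.75,0.75,0.75,0.75,0.75]'

```text
clock: 35.52
ee_pos: [0.5978, 0.0633, 0.2656]
ee_rot: [[0.003, 0.968, 0.25], [0.003, 0.25, -0.968], [-1.0, 0.004, -0.002]]
force: [0.5, 0.0, -1.2]
width: 0.412
```

```bash
python3 st.py
```

```text
J [ -5.3  25.8  -8.9  93.1   4.3  61.2 -90.9] P [0.5978 0.0633 0.2656] yaw -75.5 [ 0.003  0.003 -1.   ]
```

step_arm --translation '[[0.4,-0.6,-1.5],[0,0,-1.5],[0,0,-1],[0,0,-0.3],[0,0,0]]' --dr '[[-0.003,0.003,-0.02],[0,0,0],[0,0,0],[0,0,0],[0,0,0]]' --fingers '[0.75,0.75,0.75,0.75,0.75]'

```text
clock: 35.93
ee_pos: [0.5988, 0.0542, 0.2162]
ee_rot: [[-0.005, 0.974, 0.226], [-0.002, 0.226, -0.974], [-1.0, -0.005, 0.001]]
force: [0.3, -0.4, -0.7]
width: 0.412
```

```bash
python3 st.py; python3 look.py s28 280,165,360,225
```

```text
J [ -5.1  28.9  -8.3  95.8   4.9  56.  -92.1] P [0.5988 0.0542 0.2162] yaw -77.0 [-0.005 -0.002 -1.   ]
35.9333 [0.5988 0.0542 0.2162] [-0.005 -0.002 -1.   ] [ 0.226 -0.974  0.001] [ 0.3 -0.4 -0.7] 0.412
tcp px [323.23785135 222.21537007]
scale 9.666666666666666 tcp zoom [422.79922969 557.91524401]
```

View pics/s28_z.png

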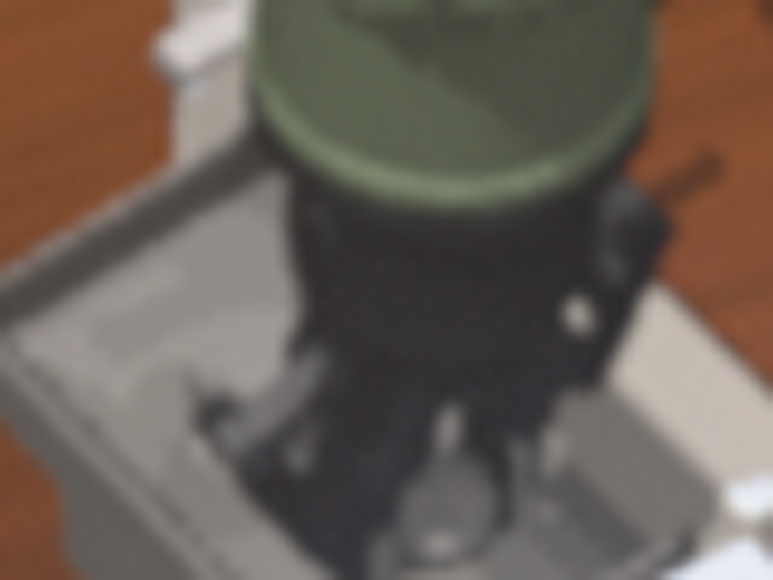

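step_arm --translation '[[0.5,0.1,0],[0,0,-0.8],[0,0,-0.8],[0,0,-0.5],[0,0,0]]' --dr '[[0.002,-0.005,0.005],[0,0,0],[0,0,0],[0,0,0],[0,0,0]]' --fingers '[0.75,0.75,0.75,0.75,0.75]'

```text
clock: 36.4
ee_pos: [0.6052, 0.0551, 0.196]
ee_rot: [[0.005, 0.973, 0.23], [0.001, 0.23, -0.973], [-1.0, 0.005, 0.0]]
force: [0.8, -0.8, -0.8]
width: 0.409
```

step_arm --translation '[[-0.1,0,-0.6],[0,0,-0.4],[0,0,0]]' --dr '[[0,0.005,0],[0,0,0],[0,0,0]]' --fingers '[0.75,0.75,0.75]'

```text
clock: 36.65
ee_pos: [0.6045, 0.0551, 0.1856]
ee_rot: [[0.0, 0.973, 0.23], [0.001, 0.23, -0.973], [-1.0, 0.001, -0.001]]
force: [0.1, -1.1, 6.6]
width: 0.412
```

step_arm --translation '[[0,0,-0.12],[0,0,0]]' --dr '[[0,0,0],[0,0,0]]' --fingers '[0.75,0.75]'

```text
clock: 36.82
ee_pos: [0.6056, 0.0548, 0.1858]
ee_rot: [[0.003, 0.973, 0.23], [0.001, 0.23, -0.973], [-1.0, 0.003, 0.0]]
force: [-0.7, 0.4, -1.0]
width: 0.412
```

step_arm --translation '[[0,0,-0.12],[0,0,0]]' --dr '[[0,0,0],[0,0,0]]' --fingers '[0.75,0.75]'

```text
clock: 36.98
ee_pos: [0.6064, 0.0547, 0.1857]
ee_rot: [[0.006, 0.973, 0.23], [0.001, 0.23, -0.973], [-1.0, 0.006, 0.001]]
force: [0.3, -0.5, -0.9]
width: 0.412
```

step_arm --translation '[[0,0,0],[0,0,0],[0,0,0],[0,0,1],[0,0,2]]' --dr '[[0,0,0],[0,0,0],[0,0,0],[0,0,0],[0,0,0]]' --fingers '[0.54,0.5,0.48,0.48,0.48]'

```text
clock: 37.4
ee_pos: [0.6044, 0.0547, 0.2127]
ee_rot: [[-0.001, 0.973, 0.231], [-0.0, 0.231, -0.973], [-1.0, -0.001, -0.0]]
force: [0.6, -1.0, -0.4]
width: 0.518
```

step_arm --translation '[[0,0,3],[0,0,3.5],[-1,-2,3.5],[-2,-3.5,0],[-2,-3.5,0]]' --dr '[[0,0,0],[0,0,0],[0,0,0],[0,0,0],[0,0,0]]' --fingers '[0.48,0.48,0.48,0.4,0.4]'

```text
clock: 37.82
ee_pos: [0.5549, -0.029, 0.3213]
ee_rot: [[0.002, 0.97, 0.242], [0.004, 0.242, -0.97], [-1.0, 0.003, -0.003]]
force: [0.5, -0.5, -0.9]
width: 0.598
```

step_arm --translation '[[-2,-3.5,0],[-2,-3.5,0],[-2,-2,0],[0,0,0]]' --dr '[[0,0,0],[0,0,0],[0,0,0],[0,0,0]]' --fingers '[0.48,0.48,0.48,0.4]'

```text
clock: 38.15
ee_pos: [0.4885, -0.1286, 0.3259]
ee_rot: [[0.006, 0.972, 0.236], [0.001, 0.236, -0.972], [-1.0, 0.006, 0.0]]
force: [0.0, -0.7, -0.8]
width: 0.6
```

```bash
python3 st.py;python3 look.py s29 120,160,360,340;python3 look.py t29 240,150,500,345 top
```

```text
J [ 12.2  13.3  -5.  102.3   1.1  64.1 -69.5] P [ 0.4885 -0.1286  0.3259] yaw -76.4 [ 0.006  0.001 -1.   ]
38.15 [ 0.4885 -0.1286  0.3259] [ 0.006  0.001 -1.   ] [ 0.236 -0.972  0.   ] [ 0.  -0.7 -0.8] 0.6
tcp px [235.15784274 186.67808843]
scale 3.2222222222222223 tcp zoom [372.67527105  87.57384049]
38.2 [ 0.4901 -0.127   0.3261] [ 0.007  0.002 -1.   ] [ 0.237 -0.972 -0.   ] [-0.3 -0.9  0.9] 0.6
tcp px [402.61553294 273.20912701]
scale 2.9743589743589745 tcp zoom [485.16414926 367.95535214]
```

View pics/s29_z.png

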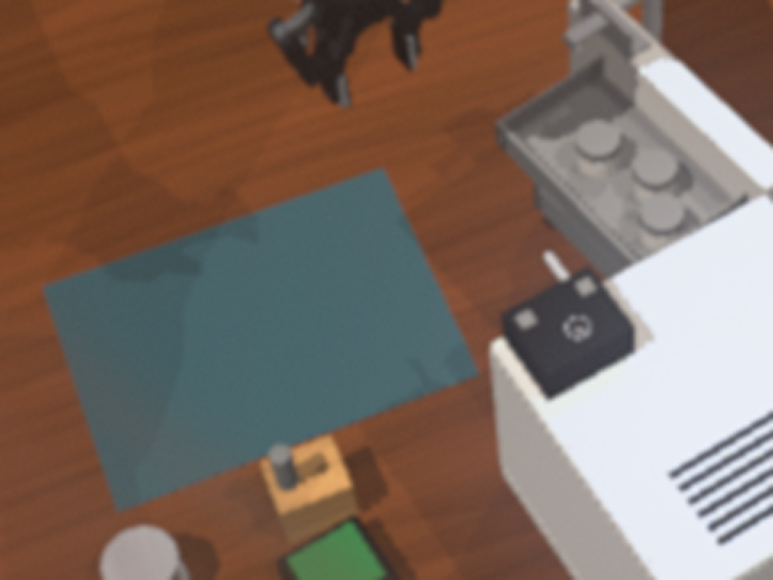

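View pics/t29_z.png

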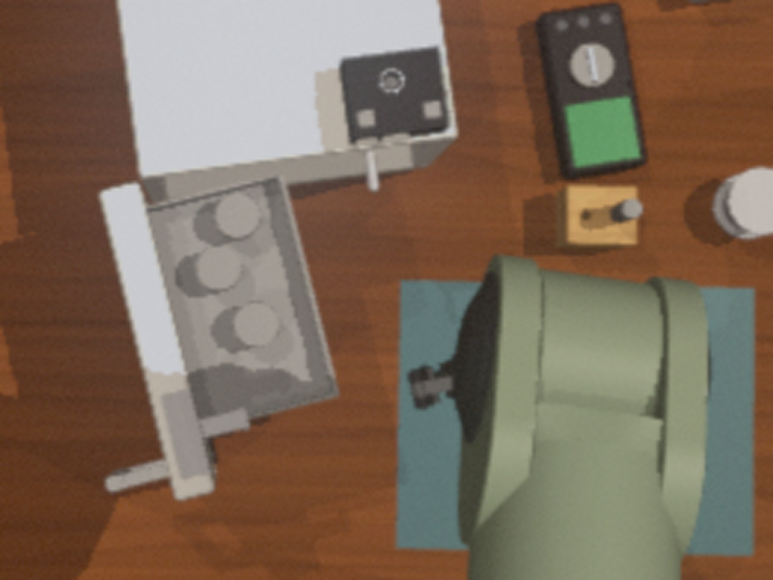

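```bash
python3 - <<'E'
from h import *
t=load('t29');s=load('s29');
cv2.imwrite('pics/hb.png',np.hstack([cv2.resize(t['img'][295:325,270:320,::-1],(400,240),interpolation=2),cv2.resize(s['img'][150:180,295:345,::-1],(400,240),interpolation=2)]))
for th in(-73,-74,-75,-76):
    a=np.radians(th);R=np.array([[np.cos(a),-np.sin(a)],[np.sin(a),np.cos(a)]]);h=np.array([.6326,.1285])+R@[-.076,-.225]
    p=proj(t,[*h,.22]);q=proj(s,[*h,.22]);print(th,h.round(4),((p-[270,295]+.5)*8).round(0),((q-[295,150]+.5)*8+[400,0]).round(0))
E
```

```text
-73 [0.3952 0.1354] [ 94. 141.] [594.  46.]
-74 [0.3954 0.1395] [ 79. 140.] [605.  42.]
-75 [0.3956 0.1437] [ 65. 139.] [617.  39.]
-76 [0.3959 0.1478] [ 50. 138.] [628.  36.]
```

View pics/hb.png

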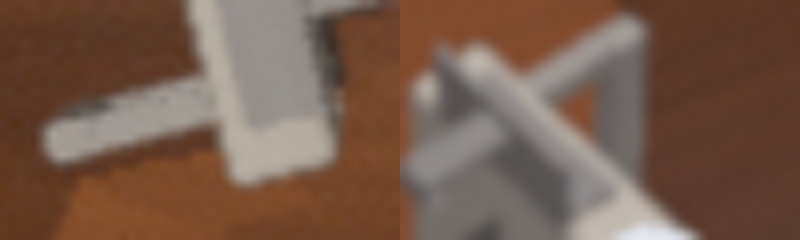

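step_arm --translation '[[-0.7,2,0],[-0.7,2,0],[-0.7,2,0],[-0.7,2,0],[-0.7,2,0]]' --dr '[[0,0,0.12],[0,0,0.12],[0,0,0.12],[0,0,0.12],[0,0,0.12]]' --fingers '[0.4,0.4,0.4,0.4,0.4]'

```text
clock: 38.67
ee_pos: [0.4582, -0.0191, 0.3268]
ee_rot: [[0.006, 0.653, 0.757], [0.008, 0.757, -0.653], [-1.0, 0.01, -0.001]]
force: [0.1, -0.5, 0.7]
width: 0.601
```

step_arm --translation '[[-0.7,2,0],[-0.7,2,0],[-0.7,2,0],[-0.7,2,0],[-0.7,2,0]]' --dr '[[0,0,0.12],[0,0,0.12],[0,0,0.12],[0,0,0.12],[0,0,0.12]]' --fingers '[0.4,0.4,0.4,0.4,0.4]'

```text
clock: 39.08
ee_pos: [0.4224, 0.0935, 0.3282]
ee_rot: [[0.0, 0.086, 0.996], [0.012, 0.996, -0.086], [-1.0, 0.012, -0.001]]
force: [0.7, -0.2, 0.5]
width: 0.597
```

```bash
python3 st.py
```

```text
J [  1.5   6.8 -23.3 110.4   2.3  63.1 -27.7] P [0.4224 0.0935 0.3282] yaw -4.9 [ 0.     0.012 -1.   ]
```

step_arm --translation '[[-0.7,1.4,-0.5],[-0.7,1.4,-0.5],[-0.7,1.4,-1],[-0.3,0.4,-1],[0,0,0]]' --dr '[[-0.012,0,0.11],[0,0,0.11],[0,0,0.1],[0,0,0.02],[0,0,0]]' --fingers '[0.4,0.4,0.4,0.4,0.4]'

```text
clock: 39.5
ee_pos: [0.3959, 0.1532, 0.2989]
ee_rot: [[0.001, -0.289, 0.957], [0.004, 0.957, 0.289], [-1.0, 0.004, 0.002]]
force: [0.3, 0.7, -0.9]
width: 0.601
```

```bash
python3 st.py; python3 look.py s30 280,125,360,185
```

```text
J [ -2.9   8.1 -28.8 113.8   4.3  59.  -16.9] P [0.3959 0.1532 0.2989] yaw 16.8 [ 0.001  0.004 -1.   ]
39.5 [0.3959 0.1532 0.2989] [ 0.001  0.004 -1.   ] [0.957 0.289 0.002] [ 0.3  0.7 -0.9] 0.601
tcp px [325.61257407 133.28288191]
scale 9.666666666666666 tcp zoom [445.75488265  84.90119177]
```

View pics/s30_z.png

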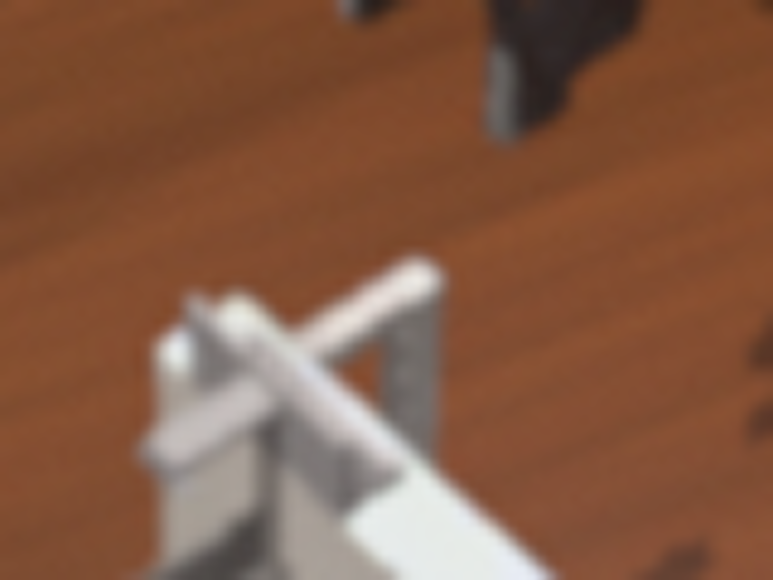

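step_arm --translation '[[0,-0.7,-1.5],[0,0,-2],[0,0,-1.5],[0,0,0]]' --dr '[[-0.004,0,-0.035],[0,0,0],[0,0,0],[0,0,0]]' --fingers '[0.4,0.4,0.4,0.4]'

```text
clock: 39.88
ee_pos: [0.399, 0.1452, 0.2502]
ee_rot: [[0.004, -0.241, 0.971], [0.002, 0.971, 0.241], [-1.0, 0.0, 0.005]]
force: [-1.1, -0.1, -0.3]
width: 0.6
```

```bash
python3 st.py; python3 look.py s31 280,125,360,185
```

```text
J [ -3.5  11.5 -28.  117.8   6.9  51.9 -21.3] P [0.399  0.1452 0.2502] yaw 13.9 [ 0.004  0.002 -1.   ]
39.8833 [0.399  0.1452 0.2502] [ 0.004  0.002 -1.   ] [0.971 0.241 0.005] [-1.1 -0.1 -0.3] 0.6
tcp px [322.90181578 147.59858926]
scale 9.666666666666666 tcp zoom [419.55088586 223.28636289]
```

View pics/s31_z.png

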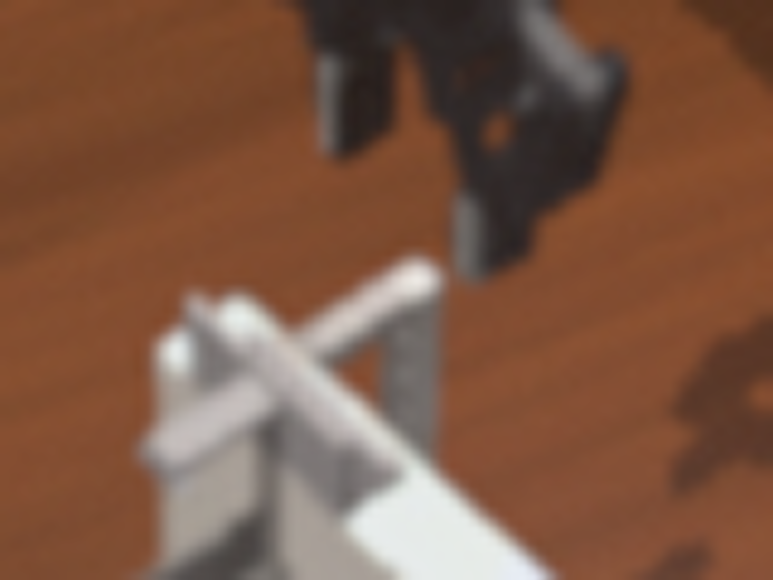

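step_arm --translation '[[-0.2,0,-1.5],[0,0,-2],[0,0,-2],[0,0,-0.7],[0,0,0]]' --dr '[[-0.002,0.004,0],[0,0,0],[0,0,0],[0,0,0],[0,0,0]]' --fingers '[0.4,0.4,0.4,0.4,0.4]'

```text
clock: 40.35
ee_pos: [0.4019, 0.1455, 0.1933]
ee_rot: [[0.008, -0.231, 0.973], [0.002, 0.973, 0.231], [-1.0, -0.0, 0.008]]
force: [1.1, -0.2, 0.1]
width: 0.599
```

```bash
python3 st.py; python3 look.py s32 280,125,360,185
```

```text
J [ -5.4  16.5 -26.8 121.6  11.   43.7 -25.8] P [0.4019 0.1455 0.1933] yaw 13.4 [ 0.008  0.002 -1.   ]
40.35 [0.4019 0.1455 0.1933] [ 0.008  0.002 -1.   ] [0.973 0.231 0.008] [ 1.1 -0.2  0.1] 0.599
tcp px [322.94329303 162.24873865]
scale 9.666666666666666 tcp zoom [419.95183267 364.9044736 ]
```

View pics/s32_z.png

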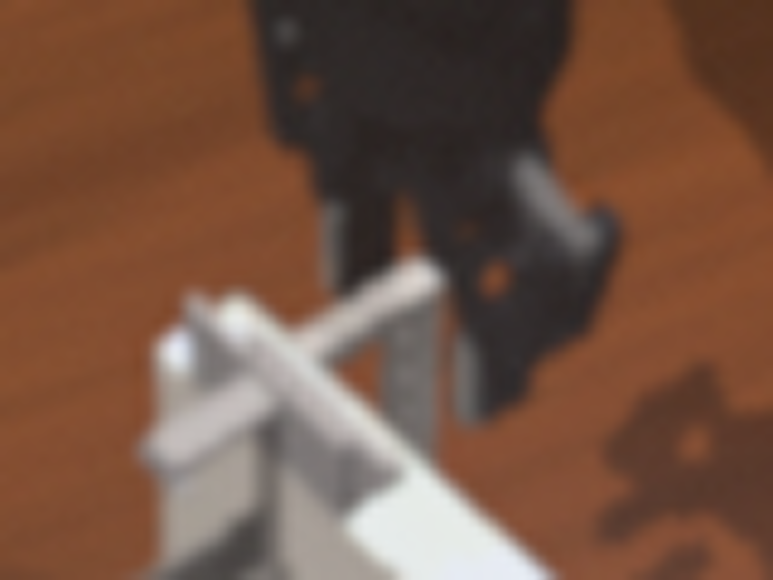

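step_arm --translation '[[-0.4,0,-0.6],[0,0,-0.2],[0,0,0],[0,0,0],[0,0,0]]' --dr '[[-0.002,0.008,0.02],[0,0,0],[0,0,0],[0,0,0],[0,0,0]]' --fingers '[0.4,0.5,0.65,0.8,0.9]' --newtons 25

```text
clock: 40.82
ee_pos: [0.3956, 0.1457, 0.1884]
ee_rot: [[-0.003, -0.252, 0.968], [-0.002, 0.968, 0.252], [-1.0, -0.001, -0.004]]
force: [-21.3, 1.1, 21.7]
width: 0.14
```

```bash
python3 arc.py 0.06 5; python3 st.py
```

```text
r 0.2376 door psi 284.5 jaw yaw 14.6 F [-21.3   1.1  21.7] J [ -5.  17. -27. 122.  11.  44. -25.] z 0.188
[ 0.05 -1.43]
[ 0.02 -1.42]
[ 0.11 -1.41]
[ 0.19 -1.41]
[ 0.28 -1.39]
J [ -5.5  16.9 -27.2 122.1  11.1  43.6 -25.1] P [0.3956 0.1457 0.1884] yaw 14.6 [-0.003 -0.002 -1.   ]
```

step_arm --translation '[[0,-0.7,0],[0,-1.4,0],[0.1,-1.4,0],[0.2,-1.4,0],[0.3,-1.4,0]]' --dr '[[0,0,0.03],[0,0,0.06],[0,0,0.06],[0,0,0.06],[0,0,0.06]]' --fingers '[0.9,0.9,0.9,0.9,0.9]'

```text
clock: 41.23
ee_pos: [0.3999, 0.0829, 0.1886]
ee_rot: [[-0.004, -0.512, 0.859], [-0.002, 0.859, 0.512], [-1.0, 0.0, -0.005]]
force: [2.5, 0.6, -11.1]
width: 0.134
```

```bash
python3 arc.py 0.06 5
```

```text
r 0.2371 door psi -60.2 jaw yaw 30.8 F [  2.5   0.6 -11.1] J [  5.  16. -29. 124.  11.  43.  -1.] z 0.189
[ 0.37 -1.37]
[ 0.4  -1.36]
[ 0.48 -1.34]
[ 0.56 -1.3 ]
[ 0.63 -1.27]
```

step_arm --translation '[[0.35,-1.38,0],[0.4,-1.36,0],[0.48,-1.34,0],[0.56,-1.3,0],[0.63,-1.27,0]]' --dr '[[0,0,0.06],[0,0,0.06],[0,0,0.06],[0,0,0.06],[0,0,0.06]]' --fingers '[0.9,0.9,0.9,0.9,0.9]'

```text
clock: 41.65
ee_pos: [0.4261, 0.0134, 0.1887]
ee_rot: [[0.0, -0.753, 0.658], [-0.001, 0.658, 0.753], [-1.0, -0.001, -0.0]]
force: [11.9, 6.4, -20.4]
width: 0.133
```

```bash
python3 arc.py 0.06 5
```

```text
r 0.2364 door psi -42.2 jaw yaw 48.8 F [ 11.9   6.4 -20.4] J [ 16.  18. -31. 122.  13.  44.  26.] z 0.189
[ 0.72 -1.22]
[ 0.8  -1.17]
[ 0.87 -1.12]
[ 0.93 -1.07]
[ 1.   -1.01]
```

step_arm --translation '[[0.74,-1.2,-0.05],[0.82,-1.16,-0.05],[0.88,-1.1,0],[0.95,-1.05,0],[1.02,-1.0,0]]' --dr '[[0,0,0.06],[0,0,0.06],[0,0,0.06],[0,0,0.06],[0,0,0.06]]' --fingers '[0.9,0.9,0.9,0.9,0.9]'

```text
clock: 42.07
ee_pos: [0.4726, -0.0446, 0.1887]
ee_rot: [[0.003, -0.919, 0.394], [0.001, 0.394, 0.919], [-1.0, -0.002, 0.002]]
force: [4.5, 6.2, -11.6]
width: 0.135
```

```bash
python3 arc.py 0.06 5
```

```text
r 0.2357 door psi -24.1 jaw yaw 66.8 F [  4.5   6.2 -11.6] J [ 24.  22. -32. 115.  16.  47.  49.] z 0.189
[ 1.02 -0.99]
[ 1.12 -0.87]
[ 1.17 -0.8 ]
[ 1.22 -0.72]
[ 1.26 -0.65]
```

step_arm --translation '[[1.03,-0.97,0],[1.12,-0.87,0],[1.17,-0.8,0],[1.22,-0.72,0],[1.26,-0.65,0]]' --dr '[[0,0,0.06],[0,0,0.06],[0,0,0.06],[0,0,0.06],[0,0,0.06]]' --fingers '[0.9,0.9,0.9,0.9,0.9]'

```text
clock: 42.48
ee_pos: [0.5336, -0.085, 0.1887]
ee_rot: [[0.003, -0.996, 0.09], [0.007, 0.09, 0.996], [-1.0, -0.002, 0.007]]
force: [3.8, 7.7, -7.5]
width: 0.137
```

```bash
python3 arc.py 0.06 5
```

```text
r 0.2353 door psi -6.2 jaw yaw 84.8 F [ 3.8  7.7 -7.5] J [ 29.  29. -35. 106.  20.  52.  69.] z 0.189
[ 1.25 -0.67]
[ 1.34 -0.48]
[ 1.36 -0.4 ]
[ 1.38 -0.32]
[ 1.4  -0.23]
```

step_arm --translation '[[1.2,-0.6,0],[1.25,-0.48,0],[1.25,-0.4,0],[1.25,-0.3,0],[0,0,0]]' --dr '[[0,0,0.055],[0,0,0.055],[0,0,0.055],[0,0,0.055],[0,0,0]]' --fingers '[0.9,0.9,0.9,0.9,0.9]' --newtons 40

```text
clock: 42.9
ee_pos: [0.5837, -0.1013, 0.1886]
ee_rot: [[-0.007, -0.989, -0.145], [0.012, -0.145, 0.989], [-1.0, 0.005, 0.013]]
force: [0.5, 1.7, 6.9]
width: 0.135
```

```bash
python3 arc.py 0.06 2;  python3 look.py s33 220,180,380,300
```

```text
r 0.235 door psi 6.6 jaw yaw 98.3 F [0.5 1.7 6.9] J [ 30.  34. -37.  97.  23.  57.  83.] z 0.189
[ 1.36 -0.4 ]
[ 1.41 -0.17]
42.9 [ 0.5837 -0.1013  0.1886] [-0.007  0.012 -1.   ] [-0.145  0.989  0.013] [0.5 1.7 6.9] 0.135
tcp px [264.01054963 244.71467417]
scale 4.833333333333333 tcp zoom [215.13432323 315.20425848]
```

View pics/s33_z.png

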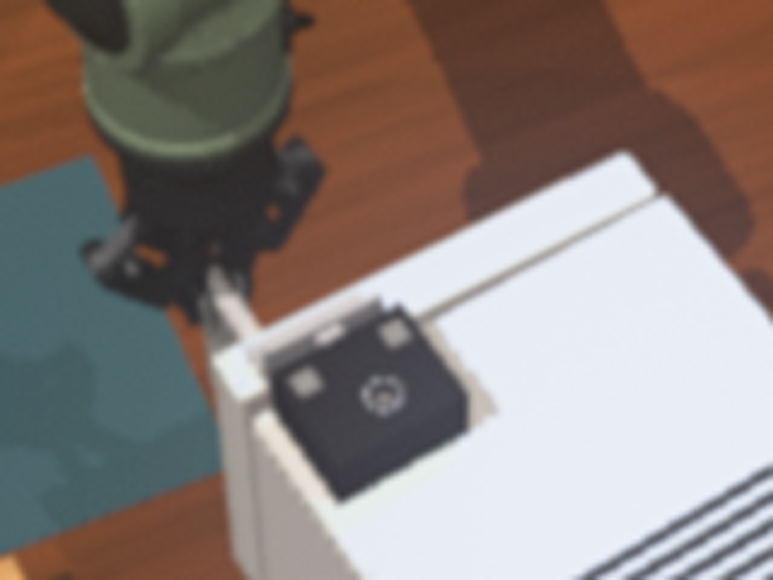

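step_arm --translation '[[0.5,-0.08,0],[0.5,-0.08,0],[0,0,0]]' --dr '[[0,0,0.01],[0,0,0],[0,0,0]]' --fingers '[0.9,0.9,0.9]'

```text
clock: 43.2
ee_pos: [0.5919, -0.1028, 0.1886]
ee_rot: [[-0.011, -0.988, -0.154], [0.011, -0.154, 0.988], [-1.0, 0.009, 0.013]]
force: [-6.2, 2.0, 1.9]
width: 0.132
```

step_arm --translation '[[0.4,-0.05,0],[0.3,-0.05,0],[0,0,0]]' --dr '[[0,0,0],[0,0,0],[0,0,0]]' --fingers '[0.9,0.9,0.9]'

```text
clock: 43.45
ee_pos: [0.5921, -0.1026, 0.1884]
ee_rot: [[-0.029, -0.988, -0.155], [0.011, -0.155, 0.988], [-1.0, 0.027, 0.015]]
force: [-2.0, 1.1, -2.2]
width: 0.135
```

```bash
python3 look.py s34 220,180,380,300; python3 - <<'E'
import cv2;import numpy as np
a=cv2.imread('pics/scene0.png')[235:290,250:320];b=cv2.imread('pics/s34.png')[235:290,250:320]
cv2.imwrite('pics/cmp.png',cv2.resize(np.hstack([a,b]),None,fx=5.5,fy=5.5,interpolation=2))
E
```

```text
43.45 [ 0.5921 -0.1026  0.1884] [-0.029  0.011 -1.   ] [-0.155  0.988  0.015] [-2.   1.1 -2.2] 0.135
tcp px [264.79405968 247.52658935]
scale 4.833333333333333 tcp zoom [218.92128847 328.79518185]
```

View pics/cmp.png

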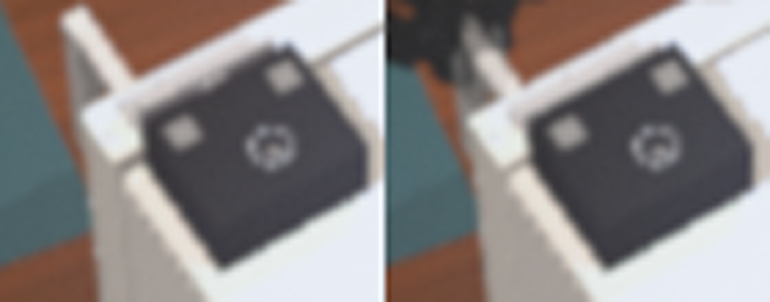

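step_arm --translation '[[0.3,-0.05,0]]' --dr '[[-0.01,-0.028,0]]' --fingers '[0.9]'

```text
clock: 43.58
ee_pos: [0.5933, -0.1029, 0.1882]
ee_rot: [[-0.006, -0.988, -0.154], [0.001, -0.154, 0.988], [-1.0, 0.006, 0.002]]
force: [-24.4, 5.2, 14.7]
width: 0.129
```

step_arm --translation '[[0.4,-0.05,0]]' --dr '[[-0.01,-0.028,0]]' --fingers '[0.9]'

```text
clock: 43.67
ee_pos: [0.5943, -0.1031, 0.188]
ee_rot: [[0.015, -0.988, -0.154], [-0.01, -0.154, 0.988], [-1.0, -0.014, -0.012]]
force: [-31.7, 4.6, 22.7]
width: 0.133
```

step_arm --translation '[[0,0,0],[0,0,0],[0,0,0],[0,0,0],[0,0,2]]' --dr '[[0,0,0],[0,0,0],[0,0,0],[0,0,0],[0,0,0]]' --fingers '[0.7,0.5,0.4,0.4,0.4]'

```text
clock: 44.08
ee_pos: [0.5936, -0.1034, 0.2067]
ee_rot: [[0.013, -0.988, -0.153], [-0.011, -0.154, 0.988], [-1.0, -0.011, -0.012]]
force: [-0.8, -0.2, -0.2]
width: 0.605
```

step_arm --translation '[[0,0,3.5],[0,0,3.5],[-1,0,3.5],[-2.5,-1.5,1],[-3,-2,0]]' --dr '[[0,0,0],[0,0,0],[0,0,0],[0,0,0],[0,0,0]]' --fingers '[0.4,0.4,0.4,0.4,0.4]'

```text
clock: 44.5
ee_pos: [0.5323, -0.1344, 0.3282]
ee_rot: [[0.017, -0.987, -0.16], [-0.005, -0.16, 0.987], [-1.0, -0.016, -0.008]]
force: [-0.0, -1.2, 0.5]
width: 0.601
```

step_arm --translation '[[-3,-2,0],[-3,-2,0],[-1,-1,0],[0,0,0]]' --dr '[[0,0,0],[0,0,0],[0,0,0],[0,0,0]]' --fingers '[0.4,0.4,0.4,0.4]'

```text
clock: 44.83
ee_pos: [0.4568, -0.1901, 0.3306]
ee_rot: [[0.021, -0.988, -0.155], [-0.009, -0.155, 0.988], [-1.0, -0.019, -0.012]]
force: [0.5, -0.2, 0.2]
width: 0.599
```

```bash
python3 look.py s35 120,160,360,340;python3 look.py t35 240,100,520,310 top; python3 - <<'E'
import cv2;import numpy as np
a=cv2.imread('pics/scene0.png')[235:290,250:320];b=cv2.imread('pics/s35.png')[235:290,250:320]
c=cv2.imread('pics/top0.png')[185:240,335:405];d=cv2.imread('pics/t35.png')[185:240,335:405]
cv2.imwrite('pics/cmp2.png',cv2.resize(np.vstack([np.hstack([a,b]),np.hstack([c,d])]),None,fx=5.3,fy=5.3,interpolation=2))
E
```

```text
44.8333 [ 0.4568 -0.1901  0.3306] [ 0.021 -0.009 -1.   ] [-0.155  0.988 -0.012] [ 0.5 -0.2  0.2] 0.599
tcp px [205.93042649 184.09719987]
scale 3.2222222222222223 tcp zoom [278.49804093  79.25764403]
44.8833 [ 0.4577 -0.1892  0.3307] [ 0.021 -0.009 -1.   ] [-0.155  0.988 -0.012] [ 1.4 -1.2  0.7] 0.602
tcp px [431.95799278 289.13817253]
scale 2.761904761904762 tcp zoom [531.55064674 523.76257174]
```

View pics/cmp2.png

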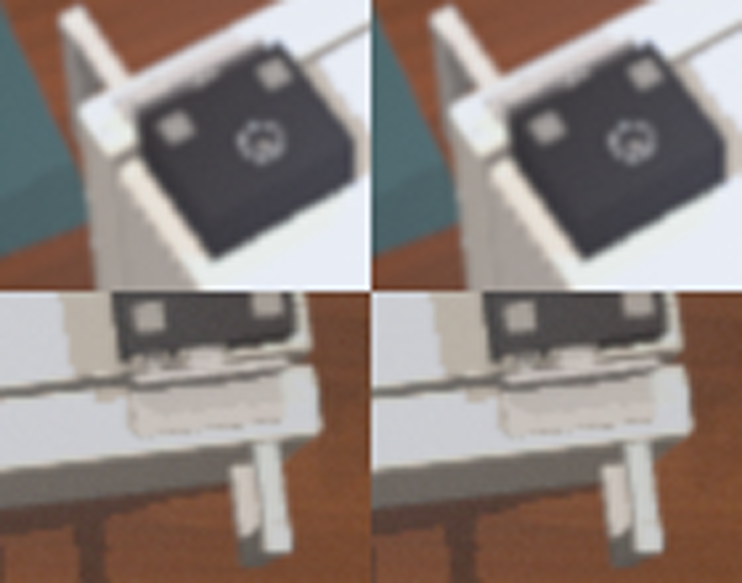

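View pics/t35_z.png

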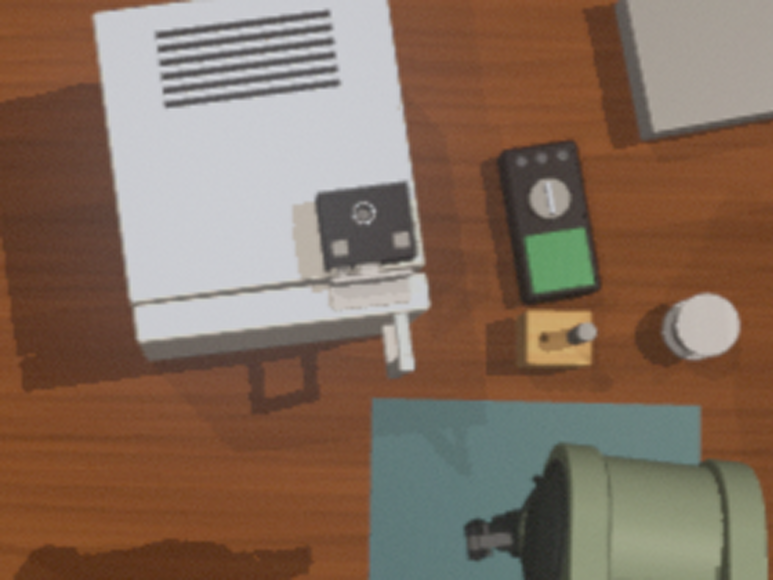

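View pics/s35_z.png

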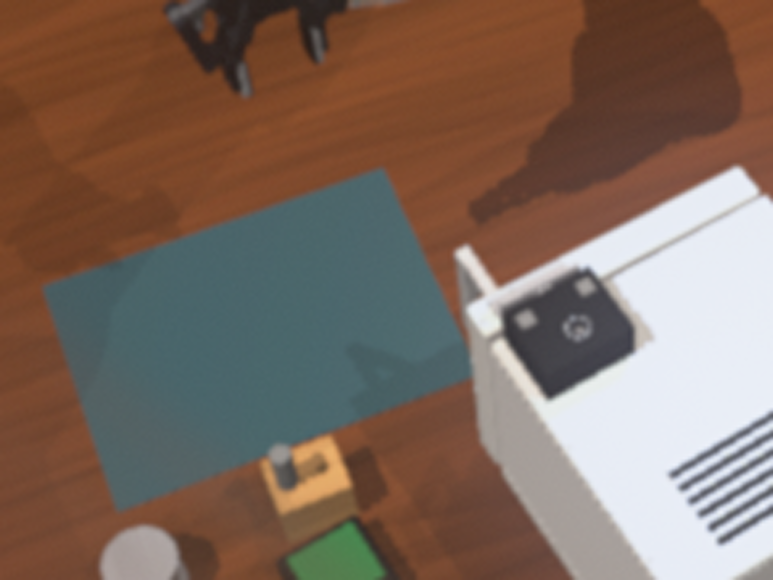

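```bash
python3 -c "
from station import robot
print(robot.hand_in())"
```

```text
the job is handed in; nothing more can be done
None
```

The job is done and handed in at about 45 s of the 210 s allowed. I tripped the catch with the pin, and the door sprang ajar. The pin went back into its own hole in the block. I swung the door open to about 84° by its handle and stood all three jars in the upper rack. Then I shut the door by the handle until it stopped, pushing with about 32 N.

**Last checks:**
- **Door:** after I let go, it looks the same as at the start in both cameras, so the lock is holding it.
- **Pin and bench:** the pin stands in its block. The meter and spool look unmoved. I did not check the mug again, but the arm never went near it.

**What did not go to plan, or could not be checked:**
- **Jar knocked in the rack:** the first jar was found about 28 mm from where I released it. It was still upright, so I fitted the others around it.
- **Jars after shutting:** all three were upright just before I shut the door. They can't be seen now, but I swung the door slowly.
- **Measurements:** the two cameras disagreed by 4–7 mm, so I checked positions against the gripper and pin in view.
- **Forces:** the wrist force reached about 45 N while swinging the door and about 28 N seating the pin, well under its 120 N limit.

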